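# Charge the melting pot with brass buttons by scoop

## Task

Slide the graphite pot off the heating plate onto the plain ring, without lifting it and before any brass goes in. There, fill it with all the brass buttons from the tray, using the scoop and not your fingers to take them out of the tray. Then slide the pot back onto the middle of the heating plate and leave the scoop standing flat in the emptied tray; leave the other things where they are.

Things in the scene. Friction and masses are not known exactly. Their poses are not given: they have to be found in the camera images.
- pot_mid (a point): Open round graphite pot, dark grey, loose, 0.6 kg: outside 110 mm across, 70 mm high, upright walls 9 mm thick (inside 92 mm across), floor 8 mm thick. The point is on its axis 35 mm above its underside. The wall can be pinched from above anywhere round the rim. It stands straight on the worktop (z = 0) and slides on it.
- hot_plate: The heating plate: a dark round plate 132 mm across with four bright concentric rings, flush with the worktop; fixed. Origin at its centre, z = 0.
- plain_ring: The plain standing mark: one thin bright ring 128 mm across with the bare worktop inside it, flush with the worktop; fixed. Origin at its centre, z = 0.
- tray: The stock tray, aluminium, fixed, open: inside 260 mm (its x, away from the robot) by 88 mm (y); walls 3 mm thick, 32 mm high, but the end wall at -x (inner face x = -0.130) 55 mm; floor 3 mm thick. Origin: centre of its underside. At the start the buttons lie at x < 0.005 and the scoop stands flat behind them, nose towards them. Tray, scoop and buttons are smooth (friction about 0.25).
- scoop_pan (a point): The scoop, sheet steel with a wooden handle, loose, 0.16 kg. The point is the centre of its flat pan floor, 1.5 mm above the underside. In the axes of the scoop the pan reaches from x = -0.0375 (the nose, open, thin lip 1.5 mm) to +0.0375 (back wall, 30 mm high), 75 mm wide (y, 70 mm inside); side walls 30 mm high at the back, 16 mm in front, none on the last 7 mm. z is up when it stands flat.
- scoop_grip (a point): The scoop's upright wooden handle, at its back wall: a flat bar 14 mm thick across the scoop (y), 24 mm wide along it (x), from 29 to 95 mm above the underside. The point is at its middle, 72 mm above the underside and 38.5 mm behind the pan's centre (scoop axes +x); axes as the scoop's.
- button_0_mid (a point): Brass casting button, loose, 90 g: a round disc 40 mm across and 18 mm high, flat above and below, its edge fully rounded (radius 9 mm). The point is its centre. 4 to 6 buttons are there; None if this one is absent.
- button_1_mid (a point): Brass casting button, loose, 90 g: a round disc 40 mm across and 18 mm high, flat above and below, its edge fully rounded (radius 9 mm). The point is its centre. 4 to 6 buttons are there; None if this one is absent.
- button_2_mid (a point): Brass casting button, loose, 90 g: a round disc 40 mm across and 18 mm high, flat above and below, its edge fully rounded (radius 9 mm). The point is its centre. 4 to 6 buttons are there; None if this one is absent.
- button_3_mid (a point): Brass casting button, loose, 90 g: a round disc 40 mm across and 18 mm high, flat above and below, its edge fully rounded (radius 9 mm). The point is its centre. 4 to 6 buttons are there; None if this one is absent.
- button_4_mid (a point): Brass casting button, loose, 90 g: a round disc 40 mm across and 18 mm high, flat above and below, its edge fully rounded (radius 9 mm). The point is its centre. 4 to 6 buttons are there; None if this one is absent.
- button_5_mid (a point): Brass casting button, loose, 90 g: a round disc 40 mm across and 18 mm high, flat above and below, its edge fully rounded (radius 9 mm). The point is its centre. 4 to 6 buttons are there; None if this one is absent.
- flux_bottle: Bystander: green bottle with a red cap, 48 mm across, 110 mm high, loose. Origin at the centre of its underside.
- oil_jar: Bystander: brown jar with a black lid, 60 mm across, 88 mm high, loose. Origin at the centre of its underside.
- salt_jar: Bystander: white jar with a blue lid, 52 mm across, 60 mm high, loose. Origin at the centre of its underside.

How it is judged:
On the way, in this order (a step that is already met when the one before it is completed fails the run):
1. the pot stands on the plain ring, all buttons still in the tray (horizontal distance between pot_mid and plain_ring below 0.018 m and angle between pot_mid's own z axis and vertical below 0.06 rad and height (world z) of pot_mid below 0.041 m and x of button_0_mid in the frame of tray between -0.135 and 0.135 m and y of button_0_mid in the frame of tray between -0.048 and 0.048 m and height (world z) of each of button_0_mid, button_1_mid, button_2_mid, button_3_mid, button_4_mid, button_5_mid below 0.06 m and x of button_1_mid in the frame of tray between -0.135 and 0.135 m and y of button_1_mid in the frame of tray between -0.048 and 0.048 m and x of button_2_mid in the frame of tray between -0.135 and 0.135 m and y of button_2_mid in the frame of tray between -0.048 and 0.048 m and x of button_3_mid in the frame of tray between -0.135 and 0.135 m and y of button_3_mid in the frame of tray between -0.048 and 0.048 m and x of button_4_mid in the frame of tray between -0.135 and 0.135 m and y of button_4_mid in the frame of tray between -0.048 and 0.048 m and x of button_5_mid in the frame of tray between -0.135 and 0.135 m and y of button_5_mid in the frame of tray between -0.048 and 0.048 m), for 0.2 s.
2. all the buttons are in the pot, which stands on the plain ring (horizontal distance between pot_mid and plain_ring below 0.04 m and horizontal distance between each of button_0_mid, button_1_mid, button_2_mid, button_3_mid, button_4_mid, button_5_mid and pot_mid below 0.05 m and z of each of button_0_mid, button_1_mid, button_2_mid, button_3_mid, button_4_mid, button_5_mid in the frame of pot_mid below 0.03 m), for 0.2 s.
At the end, for the whole second after the job is handed in: The pot stands upright on the heating plate, centre within 18 mm of the plate's; every button lies in it; the scoop stands flat on the floor of the tray, inside its walls (horizontal distance between pot_mid and hot_plate below 0.018 m and angle between pot_mid's own z axis and vertical below 0.06 rad and height (world z) of pot_mid below 0.041 m and horizontal distance between each of button_0_mid, button_1_mid, button_2_mid, button_3_mid, button_4_mid, button_5_mid and pot_mid below 0.05 m and z of each of button_0_mid, button_1_mid, button_2_mid, button_3_mid, button_4_mid, button_5_mid in the frame of pot_mid below 0.03 m and x of scoop_pan in the frame of tray between -0.1 and 0.1 m and y of scoop_pan in the frame of tray between -0.02 and 0.02 m and angle between scoop_pan's own z axis and vertical below 0.08 rad and height (world z) of scoop_pan below 0.012 m); the robot touches nothing.
It fails at once if the pot is lifted more than 10 mm or tipped over (height (world z) of pot_mid above 0.045 m or angle between pot_mid's own z axis and vertical above 0.35 rad).
It fails at once if a button that lies in the tray is squeezed by the fingers ((contact force between the fingers and button_0 above 4 N and x of button_0_mid in the frame of tray between -0.135 and 0.135 m and y of button_0_mid in the frame of tray between -0.048 and 0.048 m and height (world z) of button_0_mid below 0.06 m) or (contact force between the fingers and button_1 above 4 N and x of button_1_mid in the frame of tray between -0.135 and 0.135 m and y of button_1_mid in the frame of tray between -0.048 and 0.048 m and height (world z) of button_1_mid below 0.06 m) or (contact force between the fingers and button_2 above 4 N and x of button_2_mid in the frame of tray between -0.135 and 0.135 m and y of button_2_mid in the frame of tray between -0.048 and 0.048 m and height (world z) of button_2_mid below 0.06 m) or (contact force between the fingers and button_3 above 4 N and x of button_3_mid in the frame of tray between -0.135 and 0.135 m and y of button_3_mid in the frame of tray between -0.048 and 0.048 m and height (world z) of button_3_mid below 0.06 m) or (contact force between the fingers and button_4 above 4 N and x of button_4_mid in the frame of tray between -0.135 and 0.135 m and y of button_4_mid in the frame of tray between -0.048 and 0.048 m and height (world z) of button_4_mid below 0.06 m) or (contact force between the fingers and button_5 above 4 N and x of button_5_mid in the frame of tray between -0.135 and 0.135 m and y of button_5_mid in the frame of tray between -0.048 and 0.048 m and height (world z) of button_5_mid below 0.06 m)).
It fails at once if a bystander is moved more than 30 mm (distance of any of flux_bottle, salt_jar, oil_jar from where it was at the start of the episode above 0.03 m).
Of button_0, button_1, button_2, button_3, button_4, button_5 only 4 to 6 are there at a start; the rules pass over those that are not, and their reading is None.
At some moment in a run one of pot may be knocked a few centimetres aside while the robot is not near it.
It also fails if it takes over 210 s, if anything falls off the work surface, if the arm or the gripper's body presses on something with over 40 N, if the wrist force passes 120 N, or if a joint passes its speed limit or range.

## Robot

A 6-joint arm with a two-finger parallel gripper is mounted at the origin on a cart in front of the work surface, level with it; the furniture and walls round the work are solid. World frame = base frame: x ahead of the robot, y to its left, z up, the work surface at z = 0. Lengths are in m, angles in rad, forces in N, time in s.
With the tool pointing down it reaches from about 0.3 to 0.75 m from the base axis. Payload 8.5 kg.
Tool frame: the origin (TCP) lies midway between the tips of the shut fingers; the grasp point (between the pads) lies 19 mm behind it (manip.pinch_z is the distance from the TCP to the grasp point, in m); z points along the fingers, y is the line along which they close (so a half turn about z gives the same grasp; the last joint's range is limited). The gripper opens to 85 mm and grips with 20 to 120 N. Pads are 22 mm wide; open, the fingers measure 114 mm over their backs; the gripper's body (76 mm by 85 mm) begins 54 mm behind the grasp point. The pads swing forward as they close: fully open they stand 13 mm farther back than shut.
Start: joints at [1.101, 0.381, 1.297, -0, 1.464, -0.215], TCP at [0.139, 0.532, 0.231] pointing down, gripper open.
Joint ranges: [-3.11, 3.11], [-0.89, 2.33], [0.22, 2.48], [-1.42, 4.56], [0.17, 2.85], [-2.88, 2.88]. Speed limits (rad/s): [2.39, 2.39, 3.14, 3.14, 3.14, 3.14].

## Interface

Orientations are given as [roll, pitch, yaw] about the fixed x, y, z axes, in that order (R = Rz(yaw) Ry(pitch) Rx(roll)).
In Python, from station import telemetry, eyes, order, manip gives the robot as it stands. The module is installed in compiled form; this text tells all that it offers.
- The arm moves only by the tool servo_tool, never from a script. Its argument "series" is a list that holds one entry, the list of rows, each a list of 7 numbers: the shift along the tool's x, y, z in m, then the turn, a rotation vector about the tool's x, y, z in rad, then the finger opening in m, from 0 to 0.0854. A call has exactly 5 rows; each row shifts and turns the commanded pose from where the row before left it, along the tool's axes as they then stand; what a row does not reach is not made up. A row lasts 1/10 s, in which the tool goes at most 50 mm and 8.59 degrees, less where a joint would pass 70% of its speed; a pose out of reach is approached as far as the arm can. A call is refused whole if a number of a shift passes 0.05 or a number of a turn 0.15, either way. A call with a gripper value outside its range is refused whole. The fingers move at their own pace and stop on an object; "grip_force" is the grip in N (left out, the last holds). Time passes only in rows, so rows that do not move let the fingers close, or fill a call up. It gives the time, the measured TCP pose, the force, the opening and the grip force at its end, in the units of the state.
- telemetry.sense(): the state, without advancing time (a new reading comes with each control period).
- eyes.snapshot(name): name is "scene" or "top"; returns a dict with "pixels" (480x640x3 uint8, red, green, blue), "z_map" (480x640 float32, m along the optical axis (not along the pixel's ray), 0 where there is no reading), "vfov" (degrees; the focal length in pixels is half the picture's height over the tangent of half this angle, whatever the lens; pixels are square), "cx", "cy" (the principal point, pixels), "dist_coeffs" ([k1, k2, p1, p2, k3] as OpenCV has them; the pictures are not rectified), "R" (3x3) and "t" (3): a world point X has camera coordinates R X + t. Camera axes: x right, y down, z forward; pixel columns grow to the right and rows downward; lengths in m; the calibration is good to about 2 mm. A picture is of the moment at which its call begins.
- order.finish_job(): hands the job in; it is judged then, once.
The state is a dict: "time": time; "joint_pos": joint angles; "qvel": joint speeds; "tau": joint torques, N m; "ee_pos": TCP position; "tool_rot": TCP orientation; "force": force on the tool from outside, world axes, zero at the start; "ft_torque": the same for the moment, N m; "opening": opening from 0.0 (shut) to 1.0 (fully open); "gripper_force": force on a finger pad.
Only numpy, scipy, OpenCV 4.12 (cv2) and the standard library are available. Lean on these libraries where they do the work, as an engineer would, in place of code of your own. Each camera call takes 0.05 s, during which the arm holds its last target. There are 200 camera calls.

## Working session

There is one attempt and no reset: what is moved stays moved. The work goes in short steps, Python scripts to look and compute and a tool call to move; the robot and the scene stay as the last step left them, time stands still between calls to the robot, and variables do not carry over. Pictures are saved under pics/ and viewed, at most 14 in all, crops included, and the job is handed in when it is done.

Besides the shell and the picture viewer there is one more tool, called after "Call:" in YAML: its name, and indented under it one key for each argument. servo_tool: Moves the arm, as the interface text tells. Its arguments: {"type":"object","properties":{"series":{"type":"array"},"grip_force":{"type":"number"}},"required":["series"]}

```bash
mkdir -p pics
python3 - <<'E'
from station import telemetry, eyes, manip
import cv2
print(telemetry.sense(), manip.pinch_z)
for n in("scene","top"):
    s=eyes.snapshot(n); cv2.imwrite(f"pics/{n}0.png",s["pixels"][:,:,::-1])
    print(n,s["vfov"],s["cx"],s["cy"],s["dist_coeffs"],s["R"],s["t"])
E
```

```text
{'time': 0.0, 'joint_pos': array([ 1.10069666e+00,  3.81234427e-01,  1.29824904e+00,  2.44569050e-05,
        1.46360485e+00, -2.15286921e-01]), 'qvel': array([ 5.70171143e-04, -2.28909348e-04,  5.23757815e-05, -1.20724663e-03,
        9.52949683e-04,  9.82670165e-04]), 'tau': array([-3.62285173e-04, -4.48466241e+01, -2.31272453e+01, -1.99880055e-04,
        4.80433664e-03,  3.30187402e-05]), 'ee_pos': array([0.13849223, 0.53198348, 0.2306951 ]), 'tool_rot': array([-3.14013671e+00, -3.43265723e-04,  2.88677702e+00]), 'force': array([-0.25370775,  0.04746815,  0.97505897]), 'ft_torque': array([-0.03595409,  0.01598656, -0.05140026]), 'gripper_force': 0.0, 'opening': 0.9944613231548636} 0.0187
scene 54.64191239592987 315.8263159205857 236.235496411678 [0.03237155 0.         0.         0.         0.        ] [[ 0.054541    0.99847612  0.00840992]
 [ 0.67167964 -0.03045534 -0.74021546]
 [-0.73883133  0.04602086 -0.67231714]] [-0.37008331 -0.288314    1.35473964]
top 43.81192005317503 325.84513286329735 246.77888326334448 [0.06155033 0.         0.         0.         0.        ] [[ 0.01400117 -0.99978504 -0.01529177]
 [-0.99218743 -0.01199546 -0.12417811]
 [ 0.12396799  0.01691094 -0.99214211]] [0.32764895 0.53799959 1.08722411]
```

View pics/scene0.png

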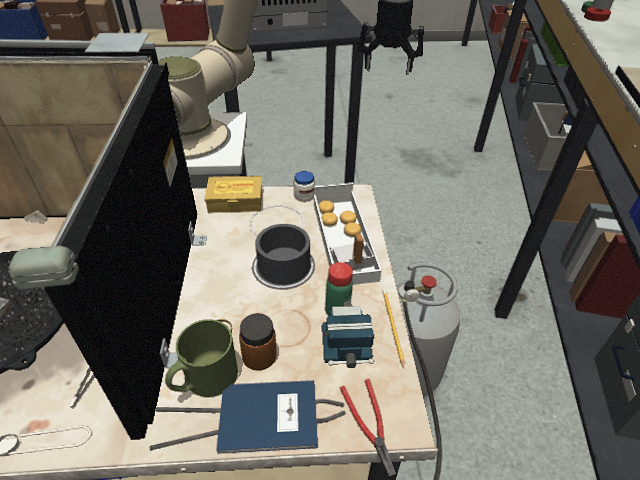

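View pics/top0.png

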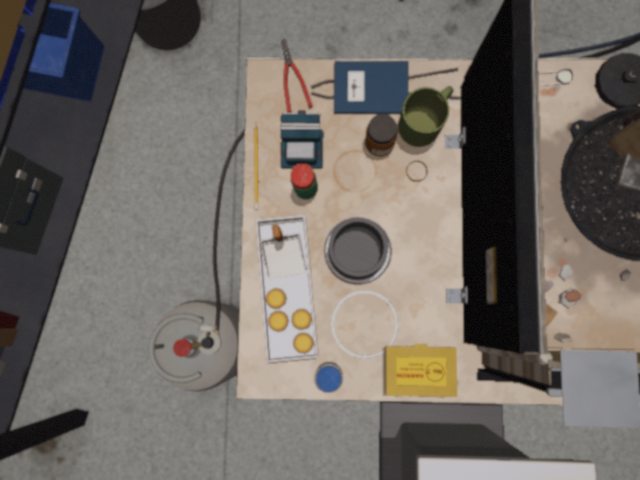

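The pictures show four buttons (top view, about (276,298), (278,321), (302,318), (303,343)), with the scoop handle at (278,232). The pot is at (357,250) on the plate and the plain ring is at (365,324).

```bash
cat > h.py <<'E'
import numpy as np, cv2
from station import telemetry, eyes, order, manip
from scipy.spatial.transform import Rotation as Ro
def K(s):
    f=s["pixels"].shape[0]/2/np.tan(np.radians(s["vfov"]/2)); return np.array([[f,0,s["cx"]],[0,f,s["cy"]],[0,0,1]])
def onz(s,uv,z):
    uv=np.asarray(uv,float).reshape(-1,1,2); n=cv2.undistortPoints(uv,K(s),np.array(s["dist_coeffs"])).reshape(-1,2)
    R=np.array(s["R"]);t=np.array(s["t"]); d=np.c_[n,np.ones(len(n))]@R; c=-R.T@t
    return c+d*((z-c[2])/d[:,2])[:,None]
def cloud(s):
    v,u=np.mgrid[0:480,0:640]; uv=np.stack([u,v],-1).reshape(-1,1,2).astype(float)
    n=cv2.undistortPoints(uv,K(s),np.array(s["dist_coeffs"])).reshape(-1,2); z=s["z_map"].reshape(-1)
    P=(np.c_[n*z[:,None],z]-np.array(s["t"]))@np.array(s["R"]); P[z==0]=np.nan
    return P.reshape(480,640,3)
def blobs(m,a=40):
    n,l,st,c=cv2.connectedComponentsWithStats(m.astype(np.uint8)); return [(c[i],st[i,4],l==i) for i in range(1,n) if st[i,4]>=a]
def fitc(P):
    A=np.c_[2*P,np.ones(len(P))]; s=np.linalg.lstsq(A,(P**2).sum(1),rcond=None)[0]; return s[:2],np.sqrt(s[2]+s[:2]@s[:2])
def hsv(s): return cv2.cvtColor(s["pixels"],cv2.COLOR_RGB2HSV)
def pot(s,P=None):
    """pot rim centre from the depth: points at the rim's height"""
    P=cloud(s) if P is None else P
    hv=hsv(s); m=(abs(P[...,2]-.069)<.006)&(hv[...,2]<110)&(hv[...,1]<60)&(P[...,0]>.2)&(P[...,0]<.75)&(P[...,1]>-.15)&(P[...,1]<.2)
    m=cv2.morphologyEx(m.astype(np.uint8),cv2.MORPH_CLOSE,np.ones((3,3)))
    b=[x for x in blobs(m,60)]
    return [(np.round(fitc(P[k][:,:2])[0],4),round(fitc(P[k][:,:2])[1],4),a) for c,a,k in b]
def brass(s,z=.012):
    hv=hsv(s); m=(hv[...,0]>14)&(hv[...,0]<28)&(hv[...,1]>110)&(hv[...,2]>120)
    return [(np.round(c),a,np.round(onz(s,c,z)[0],4)) for c,a,k in blobs(m,25)]
E
python3 - <<'E'
from h import *
np.set_printoptions(suppress=True,precision=4)
s=eyes.snapshot("top");P=cloud(s)
print("pot",pot(s,P))
for b in brass(s,.021): print(b)
print("tray rim",onz(s,[[258,219],[303,217],],.032),onz(s,[[317,356],[268,360]],.055))
m=(abs(P[...,2]-.029)<.009)&(P[...,1]>.05)&(P[...,1]<.28)&(P[...,0]>.2)
for zlo,zhi in((.012,.026),(.027,.037),(.045,.06),(.075,.11)):
    q=(P[...,2]>zlo)&(P[...,2]<zhi)&(P[...,0]>.2)&(P[...,0]<.8)&(abs(P[...,1])<.3)
    for c,a,k in blobs(q,12): print(zlo,c.round(),a,P[k].mean(0),cv2.minAreaRect(P[k][:,:2].astype(np.float32)))
# ring
hv=hsv(s);q=(hv[...,2]>215)&(hv[...,1]<30);
for c,a,k in blobs(q,20):
    if 320<c[0]<410 and 240<c[1]<370:
        v,u=np.nonzero(k);W=onz(s,np.c_[u,v],0);print("ring?",c,a,fitc(W[:,:2]))
cv2.imwrite("pics/c.png",cv2.resize(s["pixels"][200:380,240:420,::-1],(600,600),interpolation=cv2.INTER_CUBIC))
E
```

```text
pot []
(array([256., 164.]), np.int32(228), array([0.6962, 0.4729, 0.021 ]))
(array([276., 298.]), np.int32(267), array([0.4365, 0.4284, 0.021 ]))
(array([550., 312.]), np.int32(30), array([ 0.418, -0.082,  0.021]))
(array([301., 319.]), np.int32(270), array([0.3985, 0.3791, 0.021 ]))
(array([278., 321.]), np.int32(270), array([0.3946, 0.4231, 0.021 ]))
(array([303., 343.]), np.int32(271), array([0.3548, 0.3752, 0.021 ]))
(array([421., 371.]), np.int32(3440), array([0.3066, 0.1567, 0.021 ]))
tray rim [[0.5859 0.4645 0.032 ]
 [0.5907 0.3789 0.032 ]] [[0.3324 0.3475 0.055 ]
 [0.3241 0.4358 0.055 ]]
0.012 [438. 119.] 34 [0.7892 0.1191 0.0191] ((0.7875112295150757, 0.11944523453712463), (0.024502627551555634, 0.005265746731311083), 11.28096866607666)
0.012 [462. 121.] 27 [0.7854 0.0744 0.0186] ((0.7850157618522644, 0.07417185604572296), (0.0016331439837813377, 0.028633618727326393), 89.574462890625)
0.012 [413. 139.] 85 [0.7485 0.1683 0.019 ] ((0.751661479473114, 0.1629798710346222), (0.07572901993989944, 0.024799585342407227), 73.57400512695312)
0.012 [462. 173.] 126 [0.6831 0.0747 0.01
[... 6324 characters left out ...]
7, 0.07419279217720032), (0.4420786499977112, 0.00260624336078763), 0.09798767417669296)
0.075 [424. 121.] 347 [0.7601 0.1567 0.0888] ((0.7682639956474304, 0.15487127006053925), (0.0854741632938385, 0.06312629580497742), 89.78984069824219)
0.075 [628. 137.] 438 [ 0.7305 -0.2034  0.0919] ((0.7313423752784729, -0.2020857036113739), (0.07684078812599182, 0.031791649758815765), 13.073124885559082)
0.075 [382. 128.] 718 [0.7478 0.2339 0.0857] ((0.7489088177680969, 0.23387384414672852), (0.05357635021209717, 0.054461415857076645), 18.799840927124023)
0.075 [493. 362.] 138 [0.3302 0.0421 0.0919] ((0.33344289660453796, 0.04335670918226242), (0.04277353733778, 0.01929037645459175), 6.418344020843506)
```

View pics/c.png

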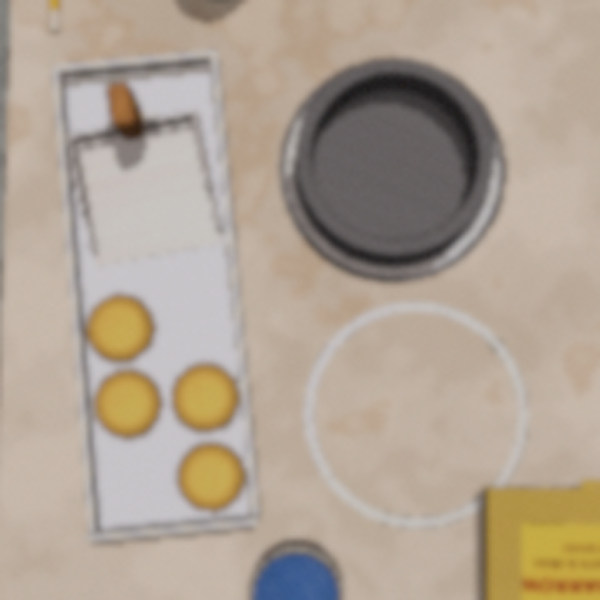

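The crop shows the tray (crop corners about (58,70), (213,57), (257,522), (95,538)), the scoop with its nose towards the robot, the empty pot and the free ring centred at about (415,413).

```bash
sed -i 's/P\[...,1\]<.2)/P[...,1]<.45)/; s/P\[...,1\]>-.15/P[...,1]>.09/' h.py
python3 - <<'E'
from h import *
np.set_printoptions(suppress=True,precision=4)
for n in("top","scene"):
    s=eyes.snapshot(n);P=cloud(s);hv=hsv(s); print(n,"pot",pot(s,P))
    for b in brass(s,.021):
        if .3<b[2][0]<.65 and b[1]<1000: print(b)
    T=lambda zl,zh:(P[...,2]>zl)&(P[...,2]<zh)&(P[...,0]>.28)&(P[...,0]<.63)&(P[...,1]>.33)&(P[...,1]<.5)
    for zl,zh in((-.01,.008),(.027,.036),(.05,.06),(.08,.11)):
        q=P[T(zl,zh)]; 
        if len(q)>4: print(zl,len(q),q.mean(0),cv2.minAreaRect(q[:,:2].astype(np.float32)))
    # wood handle
    m=(hv[...,0]<16)&(hv[...,1]>120)&(P[...,0]>.4)&(P[...,0]<.63)&(P[...,1]>.33)&(P[...,1]<.5)&(P[...,2]>.02)
    q=P[m]; print("wood",len(q),q.min(0),q.max(0),q[q[:,2]>.085].mean(0))
    # plain ring: bright thin pixels near the worktop
    g=cv2.cvtColor(s["pixels"],cv2.COLOR_RGB2GRAY); th=cv2.morphologyEx(g,cv2.MORPH_TOPHAT,np.ones((7,7)))
    c0=np.array([.39,.263]); W=P[...,:2]; r=np.hypot(*(np.moveaxis(W,2,0)-c0[:,None,None]))
    for it in range(4):
        r=np.hypot(W[...,0]-c0[0],W[...,1]-c0[1]); k=(abs(r-.063)<(.014,.009,.006,.006)[it])&(th>12)&(hv[...,1]<60)&(abs(P[...,2])<.01)
        v,u=np.nonzero(k); c0,rad=fitc(onz(s,np.c_[u,v],0)[:,:2])
    print("ring",len(u),c0,rad)
E
```

```text
** On entry to DLASCL parameter number  4 had an illegal value
 ** On entry to DLASCL parameter number  4 had an illegal valueTraceback (most recent call last):
  File "<stdin>", line 4, in <module>
  File "h.py", line 26, in pot
    return [(np.round(fitc(P[k][:,:2])[0],4),round(fitc(P[k][:,:2])[1],4),a) for c,a,k in b]
                      ~~~~^^^^^^^^^^^^
  File "h.py", line 18, in fitc
    A=np.c_[2*P,np.ones(len(P))]; s=np.linalg.lstsq(A,(P**2).sum(1),rcond=None)[0]; return s[:2],np.sqrt(s[2]+s[:2]@s[:2])
                                    ~~~~~~~~~~~~~~~^^^^^^^^^^^^^^^^^^^^^^^^^^^^
    x, resids, rank, s = _umath_linalg.lstsq(a, b, rcond,
                         ~~~~~~~~~~~~~~~~~~~^^^^^^^^^^^^^
                                             signature=signature)
                                             ^^^^^^^^^^^^^^^^^^^^
    raise LinAlgError("SVD did not converge in Linear Least Squares")
numpy.linalg.LinAlgError: SVD did not converge in Linear Least Squares
```

```bash
sed -i 's/def fitc(P):/def fitc(P):\n    P=P[np.isfinite(P).all(1)]/' h.py
cat > m1.py <<'E'
from h import *
np.set_printoptions(suppress=True,precision=4)
for n in("top","scene"):
    s=eyes.snapshot(n);P=cloud(s);hv=hsv(s); print(n,"pot",pot(s,P))
    for b in brass(s,.021):
        if .3<b[2][0]<.65 and b[1]<1000: print(b)
    T=lambda zl,zh:(P[...,2]>zl)&(P[...,2]<zh)&(P[...,0]>.28)&(P[...,0]<.63)&(P[...,1]>.33)&(P[...,1]<.5)
    for zl,zh in((.027,.036),(.05,.06),(.08,.11)):
        q=P[T(zl,zh)]
        if len(q)>4: print(zl,len(q),q.mean(0),cv2.minAreaRect(q[:,:2].astype(np.float32)))
    m=(hv[...,0]<16)&(hv[...,1]>120)&(P[...,0]>.4)&(P[...,0]<.63)&(P[...,1]>.33)&(P[...,1]<.5)&(P[...,2]>.02)
    q=P[m]; print("wood",len(q),q.min(0),q.max(0),q[q[:,2]>.085].mean(0))
    g=cv2.cvtColor(s["pixels"],cv2.COLOR_RGB2GRAY); th=cv2.morphologyEx(g,cv2.MORPH_TOPHAT,np.ones((7,7)))
    c0=np.array([.39,.263]); W=P[...,:2]
    for w in(.014,.009,.006,.006):
        r=np.hypot(W[...,0]-c0[0],W[...,1]-c0[1]); k=(abs(r-.063)<w)&(th>12)&(hv[...,1]<60)&(abs(P[...,2])<.01)
        v,u=np.nonzero(k); c0,rad=fitc(onz(s,np.c_[u,v],0)[:,:2])
    print("ring",len(u),c0,rad)
E
python3 m1.py
```

```text
top pot [(array([0.5308, 0.276 ]), np.float64(0.0497), np.int32(746))]
(array([276., 298.]), np.int32(269), array([0.4366, 0.4285, 0.021 ]))
(array([550., 312.]), np.int32(34), array([ 0.4181, -0.0828,  0.021 ]))
(array([301., 319.]), np.int32(269), array([0.3986, 0.3791, 0.021 ]))
(array([278., 321.]), np.int32(271), array([0.3946, 0.423 , 0.021 ]))
(array([303., 343.]), np.int32(272), array([0.3548, 0.3752, 0.021 ]))
0.027 786 [0.4796 0.4118 0.0321] ((0.44684869050979614, 0.4013488292694092), (0.292305588722229, 0.10951223224401474), 6.5926313400268555)
0.05 271 [0.319  0.3658 0.0564] ((0.44811779260635376, 0.40500640869140625), (0.35151031613349915, 0.10832779854536057), 8.194913864135742)
0.08 110 [0.5539 0.4234 0.095 ] ((0.5546243786811829, 0.4238053560256958), (0.023667560890316963, 0.01491182204335928), 11.942157745361328)
wood 83 [0.5427 0.4161 0.056 ] [0.5623 0.4288 0.1013] [0.5521 0.4221 0.0956]
ring 228 [0.3912 0.2599] 0.06129356467831843
scene pot [(array([0.5363, 0.2738]), np.float64(0.0502), np.int32(704))]
(array([328., 212.]), np.int32(284), array([0.3861, 0.3764, 0.021 ]))
(array([350., 222.]), np.int32(309), array([0.4256, 0.4245, 0.021 ]))
0.027 687 [0.4709 0.4127 0.0323] ((0.4490591883659363, 0.40523844957351685), (0.2945004403591156, 0.10527349263429642), 9.100830078125)
0.05 206 [0.3669 0.3843 0.0553] ((0.4134243130683899, 0.41656067967414856), (0.3015408217906952, 0.0996793657541275), 18.70826530456543)
0.08 117 [0.5619 0.4207 0.0928] ((0.5584546327590942, 0.4210188090801239), (0.024858657270669937, 0.013384833931922913), 16.494802474975586)
wood 202 [0.5463 0.3833 0.0206] [0.5708 0.4291 0.1006] [0.5619 0.4212 0.0952]
ring 83 [0.3895 0.2549] 0.06133398221726569
```

Four buttons found. I now go above the pot's -y rim point, about (0.5335, 0.2245).

Call:
servo_tool:
  series:
    - [[0,0,0,0,0,-0.128,0.04],[0,0,0,0,0,-0.128,0.04],[-0.034,-0.026,0,0,0,0,0.04],[-0.034,-0.026,0,0,0,0,0.04],[-0.034,-0.026,0,0,0,0,0.04]]
  grip_force: 60

```text
time: 0.8
ee_pos: [0.2415, 0.4534, 0.2313]
tool_rot: [-3.142, 0.0, -3.139]
force: [1.2, 0.8, -0.2]
opening: 0.468
gripper_force: 0.0
```

Call:
servo_tool:
  series:
    - [[-0.034,-0.026,0,0,0,0,0.04],[-0.034,-0.026,0,0,0,0,0.04],[-0.034,-0.026,0,0,0,0,0.04],[-0.034,-0.026,0,0,0,0,0.04],[-0.034,-0.026,0,0,0,0,0.04]]

```text
time: 1.3
ee_pos: [0.4121, 0.3233, 0.2314]
tool_rot: [3.141, 0.0, -3.14]
force: [0.2, 1.0, 0.2]
opening: 0.469
gripper_force: 0.0
```

Call:
servo_tool:
  series:
    - [[-0.034,-0.026,0.02,0,0,0,0.04],[-0.034,-0.026,0.03,0,0,0,0.04],[-0.034,-0.026,0.03,0,0,0,0.04],[-0.02,-0.02,0.03,0,0,0,0.04],[0,0,0,0,0,0,0.04]]

```text
time: 1.8
ee_pos: [0.5305, 0.226, 0.1198]
tool_rot: [-3.14, -0.006, 3.139]
force: [-0.4, 0.1, -0.5]
opening: 0.47
gripper_force: 0.0
```

```bash
cat >> h.py <<'E'
def st():
    s=telemetry.sense(); print("t",round(s["time"],2),"p",s["ee_pos"].round(4),"rpy",s["tool_rot"].round(4),"F",s["force"].round(1),"op",round(s["opening"],3),"gf",round(float(s["gripper_force"]),1)); return s
def to(pos,rpy):
    "shift in the present tool axes and rotation vector to a target pose"
    s=st(); R=Ro.from_euler("xyz",s["tool_rot"]); print("shift",R.inv().apply(np.array(pos)-s["ee_pos"]).round(4),"turn",(R.inv()*Ro.from_euler("xyz",rpy)).as_rotvec().round(4))
E
python3 -c "
from h import *
to([.5335,.2245,.043],[np.pi,0,np.pi])
for n in('top','scene'): print(pot(eyes.snapshot(n)))"
```

```text
t 1.8 p [0.5305 0.226  0.1198] rpy [-3.1397 -0.0065  3.1389] F [-0.4  0.1 -0.5] op 0.47 gf 0.0
shift [-0.0035 -0.0014  0.0768] turn [-0.0019 -0.0065 -0.0026]
[(array([0.5305, 0.2772]), np.float64(0.049), np.int32(385))]
[(array([0.5361, 0.2736]), np.float64(0.0503), np.int32(693))]
```

Call:
servo_tool:
  series:
    - [[-0.003,-0.001,0.03,0,-0.006,0,0.04],[0,0,0.03,0,0,0,0.04],[0,0,0.017,0,0,0,0.04],[0,0,0,0,0,0,0.0],[0,0,0,0,0,0,0.0]]

```text
time: 2.4
ee_pos: [0.5334, 0.2285, 0.0485]
tool_rot: [-3.141, 0.008, -3.139]
force: [-1.1, -5.6, -0.7]
opening: 0.135
gripper_force: 2.4
```

Call:
servo_tool:
  series:
    - [[0,0,0,0,0,0,0.0],[0,0,0,0,0,0,0.0],[0,0,0,0,0,0,0.0],[0,0,0,0,0,0,0.0],[0,0,0,0,0,0,0.0]]

```text
time: 2.9
ee_pos: [0.5335, 0.2285, 0.0484]
tool_rot: [3.14, 0.008, -3.14]
force: [-3.2, 2.1, 6.9]
opening: 0.095
gripper_force: 60.2
```

```bash
python3 -c "
from h import *
st()
for n in('top','scene'): print(pot(eyes.snapshot(n)))"
```

```text
t 2.9 p [0.5335 0.2285 0.0484] rpy [ 3.1405  0.0076 -3.1403] F [-3.2  2.1  6.9] op 0.095 gf 60.2
[(array([0.5329, 0.2808]), np.float64(0.0484), np.int32(355))]
[(array([0.5393, 0.2759]), np.float64(0.0504), np.int32(632))]
```

Call:
servo_tool:
  series:
    - [[0.01,-0.002,-0.001,0,0,0,0],[0.016,-0.002,0,0,0,0,0],[0.016,-0.002,0,0,0,0,0],[0.016,-0.002,0,0,0,0,0],[0.016,-0.003,0,0,0,0,0]]

```text
time: 3.5
ee_pos: [0.4602, 0.217, 0.0485]
tool_rot: [3.14, 0.011, -3.141]
force: [4.7, 1.2, 1.1]
opening: 0.092
gripper_force: 60.9
```

Call:
servo_tool:
  series:
    - [[0.016,-0.002,0,0,0,0,0],[0.016,-0.002,0,0,0,0,0],[0.016,-0.002,0,0,0,0,0],[0.013,-0.002,0,0,0,0,0],[0,0,0,0,0,0,0]]

```text
time: 4.0
ee_pos: [0.398, 0.2088, 0.0484]
tool_rot: [3.141, 0.009, -3.141]
force: [-2.8, 0.1, 12.3]
opening: 0.093
gripper_force: 63.0
```

```bash
python3 -c "
from h import *
st()
for n in('top','scene'): print(pot(eyes.snapshot(n)))"
```

```text
t 4.0 p [0.398  0.2088 0.0484] rpy [ 3.1408  0.0087 -3.1406] F [-2.8  0.1 12.3] op 0.093 gf 63.0
[(array([0.3989, 0.2598]), np.float64(0.0492), np.int32(390))]
[(array([0.4045, 0.2565]), np.float64(0.0502), np.int32(520))]
```

Call:
servo_tool:
  series:
    - [[0.006,0,0,0,0,0,0],[0.005,-0.001,0,0,0,0,0],[0,0,0,0,0,0,0],[0,0,-0.002,0,0,0,0.03],[0,0,0,0,0,0,0.035]]

```text
time: 4.6
ee_pos: [0.3871, 0.2077, 0.0495]
tool_rot: [-3.142, 0.006, -3.14]
force: [0.0, 0.2, -0.5]
opening: 0.407
gripper_force: 0.0
```

Call:
servo_tool:
  series:
    - [[0,0,0,0,0,0,0.035],[0,0,-0.04,0,0,0,0.035],[0,0,-0.045,0,0,0,0.035],[-0.03,0.03,-0.025,0,0,0,0.06],[-0.035,0.035,0,0,0,0,0.06]]

```text
time: 5.1
ee_pos: [0.453, 0.2737, 0.1638]
tool_rot: [3.14, 0.013, -3.141]
force: [1.2, -0.8, 1.0]
opening: 0.702
gripper_force: 0.0
```

Call:
servo_tool:
  series:
    - [[-0.035,0.035,0,0,0,0,0.06],[-0.035,0.035,0,0,0,0,0.06],[-0.02,0.04,0,0,0,-0.1,0.06],[0,0.02,0,0,0,-0.1,0.06],[0,0,0,0,0,0,0.06]]

```text
time: 5.6
ee_pos: [0.5386, 0.405, 0.1585]
tool_rot: [-3.14, 0.004, -2.936]
force: [-0.4, -0.5, 1.3]
opening: 0.708
gripper_force: 0.0
```

```bash
cat > m2.py <<'E'
from h import *
st()
for n in('top','scene'):
    s=eyes.snapshot(n);P=cloud(s);hv=hsv(s);print(n,pot(s,P))
    # heating plate: outer dark disc
    g=cv2.cvtColor(s["pixels"],cv2.COLOR_RGB2GRAY); W=onz(s,np.stack(np.meshgrid(np.arange(640),np.arange(480)),-1).reshape(-1,2),0).reshape(480,640,3)
    m=(np.hypot(W[...,0]-.535,W[...,1]-.277)<.1)&(g<110)&(abs(P[...,2])<.015)
    h=cv2.morphologyEx(m.astype(np.uint8),cv2.MORPH_CLOSE,np.ones((9,9)))
    for c,a,k in blobs(h,500):
        ct=max(cv2.findContours(k.astype(np.uint8),cv2.RETR_EXTERNAL,cv2.CHAIN_APPROX_NONE)[0],key=len)
        hull=cv2.convexHull(ct).reshape(-1,2); print("plate",a,cv2.minEnclosingCircle(onz(s,hull,0)[:,:2].astype(np.float32)),fitc(onz(s,hull,0)[:,:2]))
    cv2.imwrite(f"pics/{n}2.png",s["pixels"][:,:,::-1])
E
python3 m2.py; python3 -c "
from h import *
to([.5545,.424,.12],[np.pi,0,np.pi+.2])"
```

```text
t 5.6 p [0.5386 0.405  0.1585] rpy [-3.1403  0.004  -2.9359] F [-0.4 -0.5  1.3] op 0.708 gf 0.0
top [(array([0.3945, 0.2576]), np.float64(0.048), np.int32(290))]
plate 1819 ((0.5320742130279541, 0.27433541417121887), 0.054655082523822784) (array([0.53187468, 0.27436772]), np.float64(0.054020444355048707))
scene [(array([0.3991, 0.2563]), np.float64(0.0503), np.int32(535))]
plate 2089 ((0.5162412524223328, 0.2704629600048065), 0.08023068308830261) (array([0.5175018 , 0.27242192]), np.float64(0.07296524123220285))
t 5.7 p [0.5389 0.4025 0.1594] rpy [-3.1397  0.0045 -2.9414] F [ 0.6 -0.8  0.6] op 0.702 gf 0.0
shift [-0.0194  0.018   0.0394] turn [-0.0019  0.0045  0.0001]
```

View pics/top2.png

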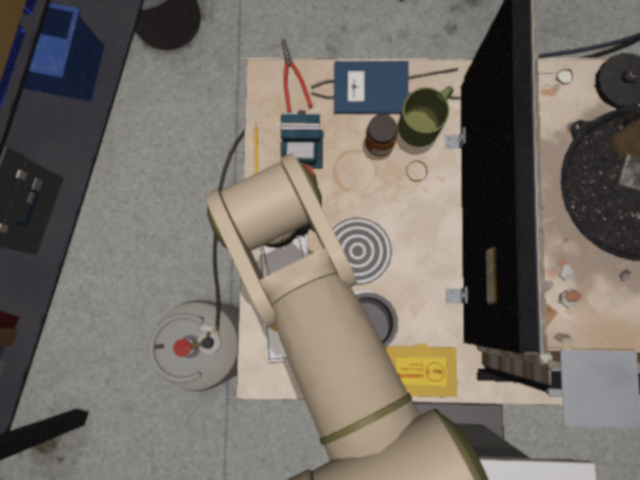

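The picture shows the plate clear at about (358,251) and the pot on the ring, partly hidden by the arm. Next I grip the scoop handle.

Call:
servo_tool:
  series:
    - [[-0.021,0.016,0.02,0,0.004,0,0.06],[0,0,0.04,0,0,0,0.06],[0,0,0.03,0,0,0,0.06],[0,0,0.013,0,0,0,0.06],[0,0,0,0,0,0,0.06]]
  grip_force: 100

```text
time: 6.2
ee_pos: [0.5566, 0.4215, 0.0559]
tool_rot: [-3.139, -0.001, -2.942]
force: [0.2, 0.6, 0.5]
opening: 0.707
gripper_force: 0.0
```

```bash
python3 -c "
from h import *
to([.5565,.4225,.056],[np.pi,0,np.pi+.21])
s=eyes.snapshot('scene')
cv2.imwrite('pics/s3.png',cv2.resize(s['pixels'][160:320,240:440,::-1],(800,640))[:600])"
```

```text
t 6.2 p [0.5566 0.4215 0.0559] rpy [-3.1395e+00 -1.1000e-03 -2.9421e+00] F [0.2 0.6 0.5] op 0.707 gf 0.0
shift [-0.0001  0.001  -0.0001] turn [-0.0021 -0.0012 -0.0106]
```

View pics/s3.png

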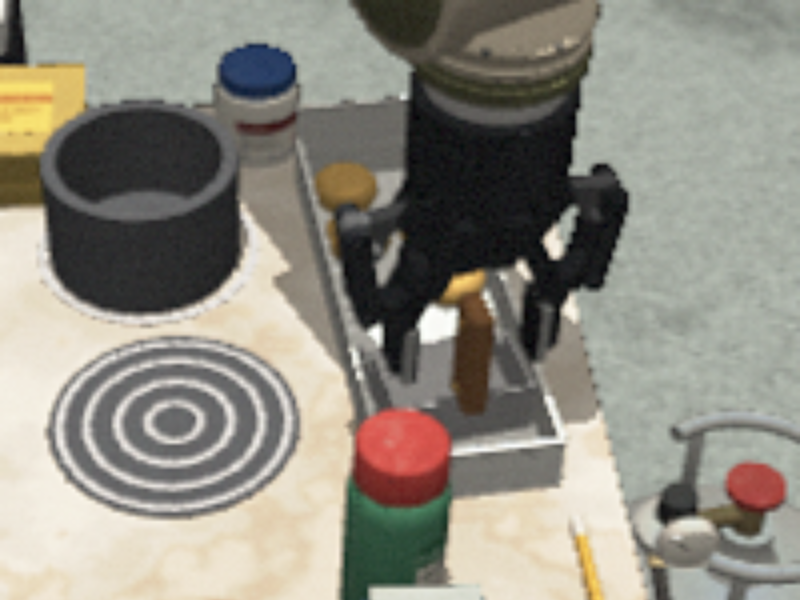

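The handle is between the fingers and the pot is in the ring. I close on the handle and lift.

Call:
servo_tool:
  series:
    - [[0,0,0,0,0,-0.01,0],[0,0,0,0,0,0,0],[0,0,0,0,0,0,0],[0,0,0,0,0,0,0],[0,0,0,0,0,0,0]]

```text
time: 6.75
ee_pos: [0.5576, 0.423, 0.0585]
tool_rot: [-3.141, 0.004, -2.93]
force: [0.2, -0.4, 5.9]
opening: 0.15
gripper_force: 97.8
```

Call:
servo_tool:
  series:
    - [[0,0,0,0,0,0,0],[0,0,-0.02,0,0,0,0],[0,0,-0.04,0,0,0,0],[0,0,-0.04,0,0,0,0],[0,0,-0.02,0,0,0,0]]

```text
time: 7.25
ee_pos: [0.5574, 0.4232, 0.181]
tool_rot: [3.142, 0.007, -2.93]
force: [-0.1, 0.2, -1.0]
opening: 0.152
gripper_force: 97.3
```

```bash
cat >> h.py <<'E'
TO=np.array([.458,.4067]); TY=.115
M=np.diag([-1.,1,-1])
def scoop(pt,loc,p=0,a=0,yaw=0,flip=False):
    """tool pose that puts scoop point loc (scoop_pan axes) at tray-frame pt (z above tray floor); p nose-down, a +side-down, yaw vs tray (deg)"""
    c,s=np.cos(TY),np.sin(TY); w=np.array([TO[0]+c*pt[0]-s*pt[1],TO[1]+s*pt[0]+c*pt[1],pt[2]+.003])
    Rs=Ro.from_euler("z",TY+np.radians(yaw))*Ro.from_euler("x",-a,degrees=True)*Ro.from_euler("y",-p,degrees=True)
    tcp=np.array([.0385,0,.0705-.0187]) 
    P=w+Rs.apply(tcp-np.array(loc)); Rt=Ro.from_matrix(Rs.as_matrix()@M); return P,Rt
NOSE=[-.0375,0,-.0015]; PC=[-.0375,.0375,-.0015]; MC=[-.0375,-.0375,-.0015]
def goto(P,Rt):
    s=st(); R=Ro.from_euler("xyz",s["tool_rot"]); d=np.array(P)-s["ee_pos"]; v=(R.inv()*Rt).as_rotvec()
    print("target",np.round(P,4),"world d",d.round(4),"shift now",R.inv().apply(d).round(4),"shift in target axes",Rt.inv().apply(d).round(4),"turn",v.round(3),"rows",round(np.linalg.norm(v)/.149,1))
def tray(w):
    d=np.asarray(w)[:2]-TO; c,s=np.cos(TY),np.sin(TY); return np.array([c*d[0]+s*d[1],-s*d[0]+c*d[1]])
E
python3 -c "
from h import *
print('hover');goto(*scoop([-.092,.017,.06],PC,45,38))
s=eyes.snapshot('scene'); cv2.imwrite('pics/s4.png',cv2.resize(s['pixels'][130:310,240:440,::-1],(660,594)))"
```

```text
hover
t 7.25 p [0.5574 0.4232 0.181 ] rpy [ 3.1416  0.0066 -2.9303] F [-0.1  0.2 -1. ] op 0.152 gf 97.3
target [0.3775 0.4414 0.1581] world d [-0.1799  0.0183 -0.0229] shift now [0.1722 0.0556 0.0217] shift in target axes [ 0.1207  0.0446 -0.129 ] turn [ 0.662 -0.717 -0.174] rows 6.7
```

View pics/s4.png

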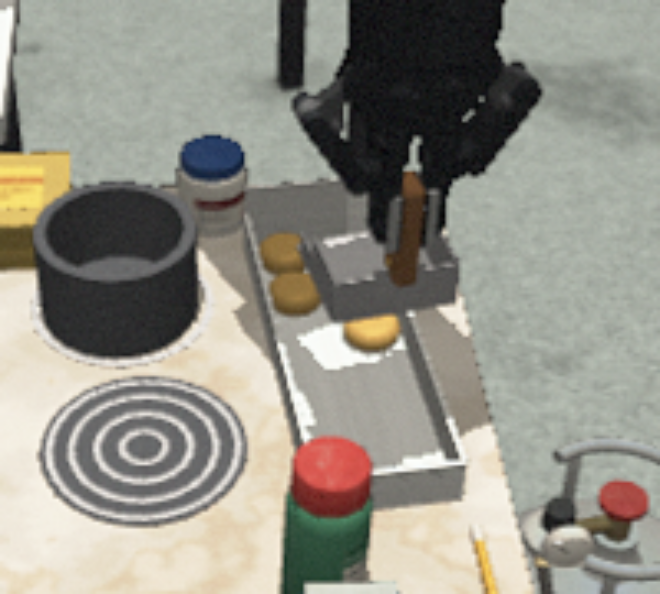

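The scoop is held level in the air, with three buttons visible in the tray. The pairs lie too wide for the pan to take side by side. I will use a tilted scoop corner to pull the +y column back and separate the two columns.

Call:
servo_tool:
  series:
    - [[0,0,0,0.095,-0.102,-0.025,0],[0,0,0,0.095,-0.102,-0.025,0],[0,0,0,0.095,-0.102,-0.025,0],[0,0,0,0.095,-0.102,-0.025,0],[0,0,0,0.095,-0.102,-0.025,0]]

```text
time: 7.8
ee_pos: [0.5562, 0.4232, 0.1765]
tool_rot: [-2.589, 0.459, -2.665]
force: [1.3, -0.3, -2.3]
opening: 0.148
gripper_force: 97.6
```

Call:
servo_tool:
  series:
    - [[0,0,0,0.095,-0.102,-0.025,0],[0,0,0,0.092,-0.102,-0.025,0],[0.03,0.011,-0.032,0,0,0,0],[0.03,0.011,-0.032,0,0,0,0],[0.03,0.011,-0.032,0,0,0,0]]

```text
time: 8.3
ee_pos: [0.4208, 0.4355, 0.1594]
tool_rot: [-2.309, 0.58, -2.475]
force: [-0.1, 0.7, -1.5]
opening: 0.15
gripper_force: 97.6
```

Call:
servo_tool:
  series:
    - [[0.03,0.011,-0.032,0,0,0,0],[0,0,0,0,0,0,0],[0,0,0,0,0,0,0],[0,0,0,0,0,0,0],[0,0,0,0,0,0,0]]

```text
time: 8.8
ee_pos: [0.379, 0.44, 0.1556]
tool_rot: [-2.309, 0.582, -2.477]
force: [-0.2, 0.0, -2.5]
opening: 0.152
gripper_force: 97.9
```

```bash
sed -i 's/.0705-.0187\])/.054])/' h.py; python3 -c "
from h import *
for z in(.06,.003): goto(*scoop([-.092,.017,z],PC,45,38))
s=eyes.snapshot('top');print(telemetry.sense()['joint_pos']); cv2.imwrite('pics/t5.png',cv2.resize(s['pixels'][180:400,200:420,::-1],(600,600)))"
```

```text
t 8.8 p [0.379  0.44   0.1556] rpy [-2.3088  0.5825 -2.4769] F [-0.2  0.  -2.5] op 0.152 gf 97.9
target [0.3759 0.4422 0.1594] world d [-0.0031  0.0022  0.0038] shift now [-0.0012 -0.0003 -0.0052] shift in target axes [-0.0012 -0.0003 -0.0052] turn [ 0.001 -0.007  0.005] rows 0.1
t 8.8 p [0.379  0.44   0.1556] rpy [-2.3088  0.5825 -2.4769] F [-0.2  0.  -2.5] op 0.152 gf 97.9
target [0.3759 0.4422 0.1024] world d [-0.0031  0.0022 -0.0532] shift now [0.0302 0.0349 0.0268] shift in target axes [0.0305 0.0348 0.0265] turn [ 0.001 -0.007  0.005] rows 0.1
[ 1.02289463  0.60540914  1.51666506 -1.08633095  1.19340747 -0.41876173]
```

View pics/t5.png

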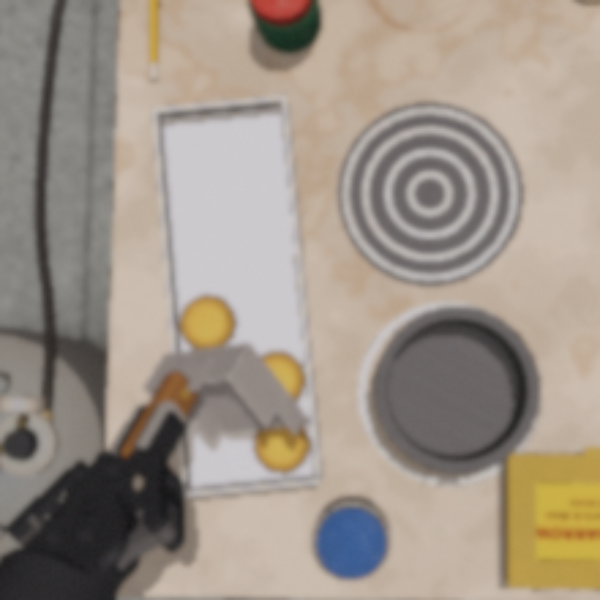

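The crop shows the tilted scoop above the tray. The free button is at (207,322), the -y column at (278,378) and (282,447), and the pot is inside the plain ring. I lower the corner behind the +y column.

Call:
servo_tool:
  series:
    - [[0.009,0.011,0.008,0,0,0,0],[0.009,0.011,0.008,0,0,0,0],[0.007,0.007,0.006,0,0,0,0],[0.005,0.005,0.004,0,0,0,0],[0,0,0,0,0,0,0]]

```text
time: 9.35
ee_pos: [0.3747, 0.4419, 0.1027]
tool_rot: [-2.308, 0.581, -2.476]
force: [0.0, -0.5, -2.2]
opening: 0.149
gripper_force: 97.8
```

```bash
python3 -c "
from h import *
goto(*scoop([-.06,.017,.003],PC,45,38))
for n in('top','scene'):
  s=eyes.snapshot(n)
  for b in brass(s,.021):
    if .3<b[2][0]<.65 and .33<b[2][1]<.5: print(b, tray(b[2]).round(4))
cv2.imwrite('pics/s6.png',cv2.resize(s['pixels'][150:300,260:420,::-1],(640,600)))"
```

```text
t 9.35 p [0.3747 0.4419 0.1027] rpy [-2.308   0.5809 -2.4756] F [ 0.  -0.5 -2.2] op 0.149 gf 97.8
target [0.4077 0.4459 0.1024] world d [ 0.033   0.004  -0.0003] shift now [-0.0236  0.0002  0.0234] shift in target axes [-0.0234  0.0004  0.0236] turn [ 0.001 -0.007  0.007] rows 0.1
(array([276., 298.]), np.int32(266), array([0.4366, 0.4284, 0.021 ])) [-0.0188  0.024 ]
(array([304., 316.]), np.int32(142), array([0.4032, 0.3738, 0.021 ])) [-0.0582 -0.0264]
(array([303., 345.]), np.int32(200), array([0.3511, 0.3755, 0.021 ])) [-0.1098 -0.0187]
(array([325., 205.]), np.int32(91), array([0.3607, 0.3733, 0.021 ])) [-0.1005 -0.022 ]
(array([350., 223.]), np.int32(302), array([0.4267, 0.425 , 0.021 ])) [-0.029   0.0218]
(array([329., 218.]), np.int32(146), array([0.4069, 0.3782, 0.021 ])) [-0.054  -0.0224]
```

View pics/s6.png

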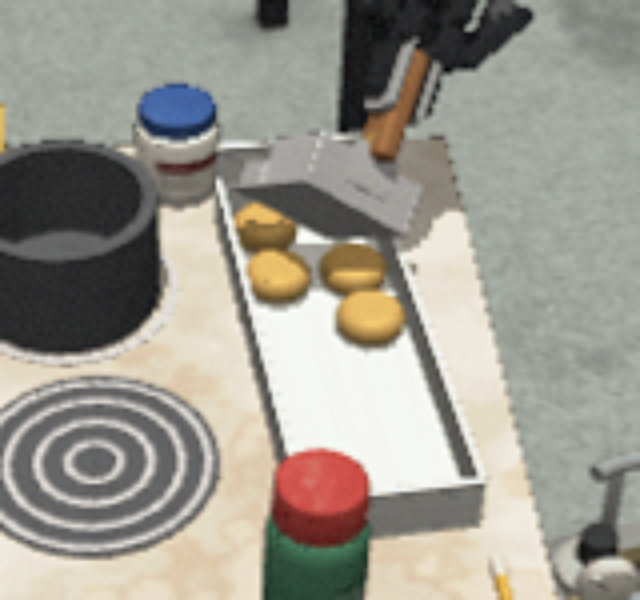

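The scoop corner now stands behind the +y column (button at (352,270)), and all four buttons are on the floor. I drag towards the far end.

Call:
servo_tool:
  series:
    - [[-0.009,0,0.009,0,-0.003,0,0],[-0.01,0,0.01,0,-0.003,0,0],[-0.01,0,0.01,0,0,0,0],[-0.01,0,0.01,0,0,0,0],[-0.01,0,0.01,0,0,0,0]]

```text
time: 9.95
ee_pos: [0.445, 0.4502, 0.1037]
tool_rot: [-2.305, 0.587, -2.471]
force: [-1.6, -1.2, 3.0]
opening: 0.155
gripper_force: 98.2
```

Call:
servo_tool:
  series:
    - [[-0.01,0,0.01,0,0,0,0],[-0.01,0,0.01,0,0,0,0],[-0.01,0,0.01,0,0,0,0],[-0.01,0,0.01,0,0,0,0],[0,0,0,0,0,0,0]]

```text
time: 10.45
ee_pos: [0.5016, 0.457, 0.1032]
tool_rot: [-2.306, 0.588, -2.472]
force: [0.5, 0.1, 0.3]
opening: 0.153
gripper_force: 97.8
```

```bash
cat > m3.py <<'E'
from h import *
def btn():
  for n in('top','scene'):
    s=eyes.snapshot(n)
    for b in brass(s,.021):
      if .3<b[2][0]<.65 and .33<b[2][1]<.5: print(n,b[0],b[1], tray(b[2]).round(4))
E
python3 -c "
from m3 import *
goto(*scoop([.045,.017,.003],PC,45,38)); btn()"
```

```text
t 10.45 p [0.5016 0.457  0.1032] rpy [-2.3059  0.5879 -2.4716] F [0.5 0.1 0.3] op 0.153 gf 97.8
target [0.512  0.4579 0.1024] world d [ 0.0104  0.001  -0.0008] shift now [-0.0068  0.0003  0.0079] shift in target axes [-0.0068  0.0003  0.0079] turn [ 0.001 -0.     0.004] rows 0.0
top [270. 235.] 176 [0.1023 0.0247]
top [301. 319.] 269 [-0.0622 -0.0206]
top [303. 343.] 271 [-0.1061 -0.0195]
scene [328. 212.] 287 [-0.0747 -0.0219]
scene [363. 259.] 330 [0.0871 0.0222]
```

Call:
servo_tool:
  series:
    - [[-0.007,0,0.008,0,0,0,0],[0,0,0,0,0,0,0],[-0.015,-0.017,-0.015,0,0,0,0],[-0.025,-0.027,-0.025,0,0,0,0],[-0.02,-0.02,-0.02,0,0,0,0]]

```text
time: 11.05
ee_pos: [0.5102, 0.4604, 0.2105]
tool_rot: [-2.306, 0.587, -2.47]
force: [0.6, -0.1, -1.0]
opening: 0.148
gripper_force: 97.6
```

```bash
python3 -c "
from m3 import *
goto(*scoop([-.025,-.003,.06],NOSE,15,0))
btn()"
```

```text
t 11.05 p [0.5102 0.4604 0.2105] rpy [-2.3064  0.5871 -2.47  ] F [ 0.6 -0.1 -1. ] op 0.148 gf 97.6
target [0.4922 0.4076 0.1363] world d [-0.0181 -0.0527 -0.0742] shift now [0.0802 0.0064 0.0463] shift in target axes [ 0.0424 -0.0503  0.0655] turn [-0.58   0.502  0.341] rows 5.6
top [301. 319.] 270 [-0.0623 -0.0206]
top [303. 343.] 271 [-0.1061 -0.0195]
scene [328. 212.] 287 [-0.0747 -0.0219]
scene [363. 260.] 299 [0.0906 0.0213]
```

Call:
servo_tool:
  series:
    - [[0,0,0,-0.097,0.084,0.057,0],[0,0,0,-0.097,0.084,0.057,0],[0,0,0,-0.097,0.084,0.057,0],[0,0,0,-0.097,0.084,0.057,0],[0,0,0,-0.097,0.084,0.057,0]]

```text
time: 11.65
ee_pos: [0.5098, 0.4605, 0.208]
tool_rot: [-3.032, 0.337, -2.966]
force: [-0.1, -0.9, -2.9]
opening: 0.146
gripper_force: 97.6
```

Call:
servo_tool:
  series:
    - [[0,0,0,-0.097,0.084,0.057,0],[0.014,-0.017,0.016,0,0,0,0],[0.014,-0.017,0.016,0,0,0,0],[0.014,-0.017,0.016,0,0,0,0],[0,0,0,0,0,0,0]]

```text
time: 12.15
ee_pos: [0.4858, 0.4038, 0.1476]
tool_rot: [-3.139, 0.252, -3.028]
force: [0.0, 0.4, -1.5]
opening: 0.148
gripper_force: 97.7
```

```bash
python3 -c "
from m3 import *
goto(*scoop([-.025,-.003,.001],NOSE,15,0))
btn()
s=eyes.snapshot('top'); cv2.imwrite('pics/t7.png',cv2.resize(s['pixels'][190:390,220:400,::-1],(540,600)))"
```

```text
t 12.15 p [0.4858 0.4038 0.1476] rpy [-3.1391  0.2521 -3.0284] F [ 0.   0.4 -1.5] op 0.148 gf 97.7
target [0.4922 0.4076 0.0773] world d [ 0.0064  0.0038 -0.0703] shift now [0.011  0.0033 0.0697] shift in target axes [0.0116 0.0031 0.0696] turn [-0.003 -0.01  -0.002] rows 0.1
top [271. 240.] 513 [0.092  0.0236]
top [303. 323.] 100 [-0.0697 -0.0223]
top [302. 342.] 207 [-0.1057 -0.0172]
scene [327. 218.] 50 [-0.0529 -0.028 ]
scene [363. 260.] 298 [0.0906 0.0213]
```

View pics/t7.png

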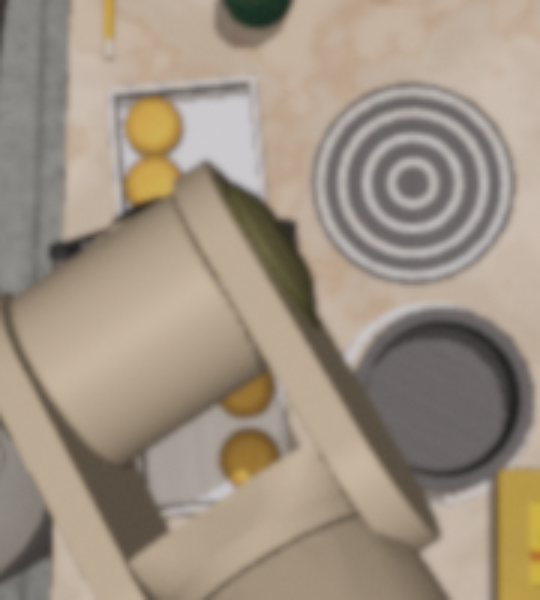

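B1 and B3 are parked at the far end (crop (154,127) and (152,182)), while B2 and B4 stay at (246,388) and (248,457). I lower the nose behind B2.

Call:
servo_tool:
  series:
    - [[0.006,0.002,0.03,0,-0.01,0,0],[0.005,0.001,0.02,0,0,0,0],[0,0,0.012,0,0,0,0],[0,0,0.006,0,0,0,0],[0,0,0,0,0,0,0]]

```text
time: 12.8
ee_pos: [0.4954, 0.4106, 0.0831]
tool_rot: [3.14, 0.27, -3.028]
force: [-0.3, 0.6, -2.2]
opening: 0.153
gripper_force: 97.9
```

```bash
python3 -c "
from m3 import *
goto(*scoop([-.025,-.003,.001],NOSE,15,0))
goto(*scoop([-.03,-.003,.0005],NOSE,0,0))
goto(*scoop([-.065,-.003,.0005],NOSE,0,0))
btn()"
```

```text
t 12.8 p [0.4954 0.4106 0.0831] rpy [ 3.1399  0.2702 -3.0278] F [-0.3  0.6 -2.2] op 0.153 gf 97.9
target [0.4922 0.4076 0.0773] world d [-0.0032 -0.0029 -0.0058] shift now [ 0.005  -0.0025  0.0046] shift in target axes [ 0.0049 -0.0025  0.0047] turn [ 0.001  0.008 -0.001] rows 0.1
t 12.8 p [0.4954 0.4106 0.0831] rpy [ 3.1399  0.2702 -3.0278] F [-0.3  0.6 -2.2] op 0.153 gf 97.9
target [0.504 0.409 0.059] world d [ 0.0086 -0.0016 -0.0241] shift now [-0.0017 -0.0026  0.0255] shift in target axes [-0.0084 -0.0025  0.0241] turn [ 0.002  0.27  -0.001] rows 1.8
t 12.8 p [0.4954 0.4106 0.0831] rpy [ 3.1399  0.2702 -3.0278] F [-0.3  0.6 -2.2] op 0.153 gf 97.9
target [0.4693 0.405  0.059 ] world d [-0.0261 -0.0056 -0.0241] shift now [ 0.0321 -0.0026  0.0161] shift in target axes [ 0.0266 -0.0025  0.0241] turn [ 0.002  0.27  -0.001] rows 1.8
top [271. 240.] 515 [0.0919 0.0235]
top [302. 321.] 167 [-0.0661 -0.0208]
scene [326. 205.] 95 [-0.1003 -0.0214]
scene [329. 217.] 107 [-0.0565 -0.0214]
scene [363. 260.] 299 [0.0906 0.0213]
```

Call:
servo_tool:
  series:
    - [[-0.001,-0.001,0.006,0,0.135,0,0],[-0.005,-0.001,0.008,0,0.135,0,0],[-0.002,0,0.006,0,0,0,0],[0,0,0.002,0,0,0,0],[0,0,0,0,0,0,0]]

```text
time: 13.4
ee_pos: [0.5047, 0.4095, 0.0622]
tool_rot: [3.14, 0.001, -3.027]
force: [0.1, 0.6, -1.8]
opening: 0.152
gripper_force: 97.8
```

```bash
python3 -c "
from m3 import *
goto(*scoop([-.03,-.003,.0005],NOSE,0,0))
btn()"
```

```text
t 13.4 p [0.5047 0.4095 0.0622] rpy [ 3.1405e+00  9.0000e-04 -3.0268e+00] F [ 0.1  0.6 -1.8] op 0.152 gf 97.8
target [0.504 0.409 0.059] world d [-0.0007 -0.0005 -0.0032] shift now [ 0.0008 -0.0004  0.0032] shift in target axes [ 0.0008 -0.0004  0.0032] turn [ 0.001  0.001 -0.   ] rows 0.0
scene [327. 219.] 79 [-0.0488 -0.0274]
scene [363. 260.] 301 [0.0906 0.0213]
```

Call:
servo_tool:
  series:
    - [[0,0,0.003,0,-0.02,0,0],[0,0,0.002,0,0,0,0],[0.01,0,0,0,0,0,0],[0.01,0,0,0,0,0,0],[0.01,0,0,0,0,0,0]]

```text
time: 14.0
ee_pos: [0.4769, 0.407, 0.0596]
tool_rot: [3.138, 0.026, -3.027]
force: [3.0, 1.4, 11.6]
opening: 0.151
gripper_force: 99.8
```

Call:
servo_tool:
  series:
    - [[0.01,0,0,0,0,0,0],[0.008,0,0,0,0,0,0],[0.008,0,0,0,0,0,0],[0.008,0,0,0,0,0,0],[0,0,0,0,0,0,0]]

```text
time: 14.5
ee_pos: [0.4426, 0.4033, 0.0592]
tool_rot: [3.137, 0.026, -3.027]
force: [0.8, 1.6, 13.1]
opening: 0.155
gripper_force: 100.1
```

```bash
python3 -c "
from m3 import *
goto(*scoop([-.12,-.003,.0005],NOSE,0,0))
btn()"
```

```text
t 14.5 p [0.4426 0.4033 0.0592] rpy [ 3.1374  0.0257 -3.0265] F [ 0.8  1.6 13.1] op 0.155 gf 100.1
target [0.4146 0.3987 0.059 ] world d [-0.0279 -0.0046 -0.0002] shift now [ 0.0283 -0.0014 -0.0005] shift in target axes [ 0.0283 -0.0014  0.0002] turn [0.004 0.026 0.   ] rows 0.2
top [271. 241.] 520 [0.0917 0.0235]
top [298. 323.] 124 [-0.0688 -0.0132]
scene [327. 209.] 181 [-0.087  -0.0209]
scene [363. 260.] 298 [0.0906 0.0213]
```

Call:
servo_tool:
  series:
    - [[0.008,-0.001,0,0,0,0,0],[0.008,0,0,0,0,0,0],[0.007,0,0,0,0,0,0],[0.006,0,0,0,0,0,0],[0,0,0,0,0,0,0]]

```text
time: 15.1
ee_pos: [0.4149, 0.3994, 0.0593]
tool_rot: [3.136, 0.028, -3.027]
force: [3.4, 2.4, 17.6]
opening: 0.155
gripper_force: 100.9
```

```bash
python3 -c "
from m3 import *
goto(*scoop([-.124,-.003,.0005],NOSE,0,0))
btn()
s=eyes.snapshot('scene'); cv2.imwrite('pics/s8.png',cv2.resize(s['pixels'][150:300,260:420,::-1],(640,600)))"
```

```text
t 15.1 p [0.4149 0.3994 0.0593] rpy [ 3.1363  0.028  -3.0267] F [ 3.4  2.4 17.6] op 0.155 gf 100.9
target [0.4107 0.3982 0.059 ] world d [-0.0042 -0.0012 -0.0003] shift now [ 0.0043 -0.0007  0.0001] shift in target axes [ 0.0043 -0.0007  0.0003] turn [ 0.005  0.028 -0.   ] rows 0.2
top [271. 241.] 550 [0.0901 0.0233]
top [300. 343.] 124 [-0.1071 -0.0132]
scene [326. 207.] 146 [-0.0947 -0.0207]
scene [363. 260.] 300 [0.0907 0.0213]
```

View pics/s8.png

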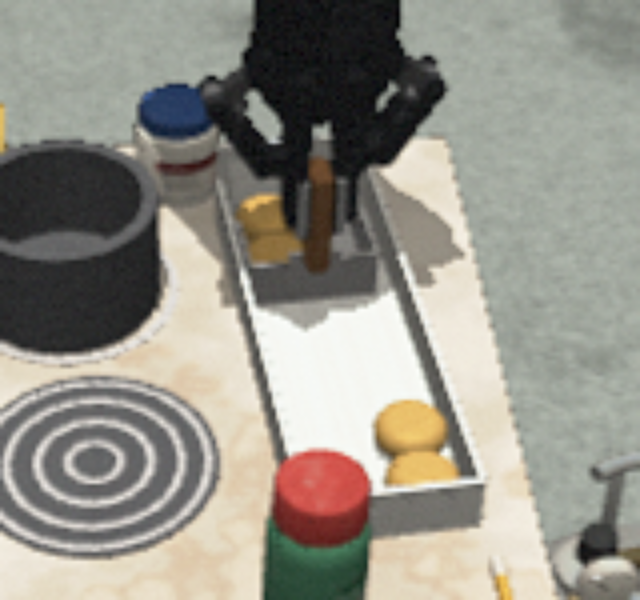

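Both -y column buttons, at (265,214) and (273,246), are in the pan. I push the last millimetres, tip the nose up and lift.

Call:
servo_tool:
  series:
    - [[0.004,0,0,0,0,0,0],[-0.004,0,-0.002,0,0.1,0,0],[-0.004,0,-0.002,0,0.1,0,0],[-0.004,0,-0.004,0,0.1,0,0],[-0.002,0,-0.006,0,0.06,0,0]]

```text
time: 15.75
ee_pos: [0.4261, 0.3993, 0.0677]
tool_rot: [3.14, -0.343, -3.027]
force: [0.7, 0.3, -3.6]
opening: 0.151
gripper_force: 97.8
```

Call:
servo_tool:
  series:
    - [[0.003,0,-0.015,0,0,0,0],[0.005,0,-0.02,0,0,0,0],[0.005,0,-0.03,0,0,0,0],[0.005,0,-0.03,0,0,0,0],[0,0,0,0,0,0,0]]

```text
time: 16.25
ee_pos: [0.4416, 0.4017, 0.167]
tool_rot: [3.137, -0.332, -3.026]
force: [-0.8, 0.5, -3.9]
opening: 0.153
gripper_force: 97.8
```

```bash
python3 -c "
from m3 import *
st()
s=eyes.snapshot('scene'); cv2.imwrite('pics/s9.png',cv2.resize(s['pixels'][110:300,240:420,::-1],(568,600)))
P=[.3905,.258]
# nose-down 0: nose above pot, nose pointing -x
d=tray(P); goto(*scoop([d[0]+.02,d[1],.12],NOSE,-15,0))"
```

```text
t 16.25 p [0.4416 0.4017 0.167 ] rpy [ 3.1369 -0.3317 -3.0255] F [-0.8  0.5 -3.9] op 0.153 gf 97.8
t 16.3 p [0.4406 0.4012 0.1645] rpy [ 3.1386 -0.3358 -3.026 ] F [ 0.1  0.  -3.4] op 0.15 gf 97.8
target [0.4976 0.2704 0.1569] world d [ 0.057  -0.1309 -0.0075] shift now [-0.0417 -0.1365 -0.007 ] shift in target axes [-0.0421 -0.1365 -0.0035] turn [ 0.003 -0.074  0.   ] rows 0.5
```

View pics/s9.png

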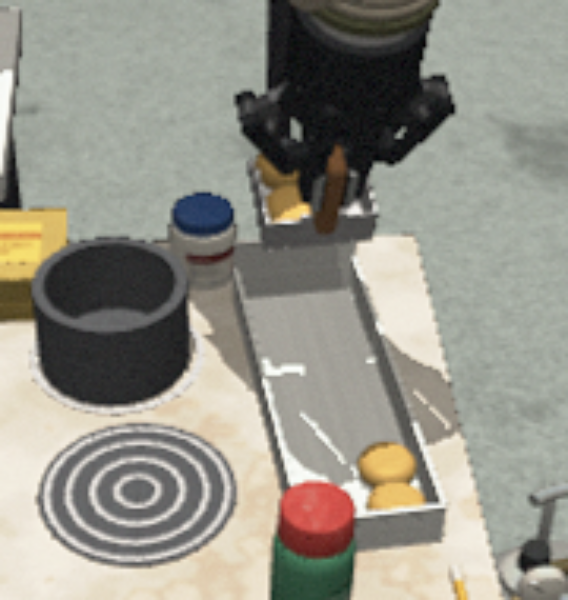

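Both buttons ride on the scoop, and the tray holds only the two parked ones, at (387,466) and (397,495). I move over the pot.

Call:
servo_tool:
  series:
    - [[-0.006,-0.02,-0.004,0,0,0,0],[-0.011,-0.035,-0.003,0,0,0,0],[-0.011,-0.035,0,0,0,0,0],[-0.009,-0.03,0,0,0,0,0],[-0.005,-0.0165,0,0,0,0,0]]

```text
time: 16.8
ee_pos: [0.4974, 0.2679, 0.1538]
tool_rot: [3.141, -0.343, -3.029]
force: [-0.9, 0.7, -3.9]
opening: 0.152
gripper_force: 98.0
```

```bash
python3 -c "
from m3 import *
for n in('top','scene'): print(pot(eyes.snapshot(n)))
d=tray([.3905,.258])
goto(*scoop([d[0]+.01,d[1]+.008,.085],NOSE,0,0))
goto(*scoop([d[0]+.01,d[1]+.008,.077],NOSE,20,0))
goto(*scoop([d[0]+.01,d[1]+.008,.077],NOSE,45,0))"
```

```text
[(array([0.3931, 0.2603]), np.float64(0.0488), np.int32(357))]
[(array([0.3991, 0.2565]), np.float64(0.0504), np.int32(310))]
t 16.9 p [0.4976 0.2684 0.1542] rpy [ 3.1406 -0.3422 -3.0293] F [ 0.6 -0.3 -2.5] op 0.151 gf 97.9
target [0.475  0.2758 0.1435] world d [-0.0226  0.0074 -0.0107] shift now [0.0168 0.0099 0.0173] shift in target axes [0.0216 0.0099 0.0107] turn [ 0.001 -0.342 -0.003] rows 2.3
t 16.9 p [0.4976 0.2684 0.1542] rpy [ 3.1406 -0.3422 -3.0293] F [ 0.6 -0.3 -2.5] op 0.151 gf 97.9
target [0.4516 0.2731 0.1581] world d [-0.046   0.0047  0.004 ] shift now [0.0439 0.0098 0.0114] shift in target axes [ 0.0411  0.0099 -0.0192] turn [ 0.001 -0.691 -0.003] rows 4.6
t 16.9 p [0.4976 0.2684 0.1542] rpy [ 3.1406 -0.3422 -3.0293] F [ 0.6 -0.3 -2.5] op 0.151 gf 97.9
target [0.4139 0.2688 0.173 ] world d [-0.0837  0.0003  0.0188] shift now [0.0846 0.0097 0.0102] shift in target axes [ 0.0454  0.0099 -0.0721] turn [ 0.    -1.128 -0.003] rows 7.6
```

Call:
servo_tool:
  series:
    - [[0.006,0.004,0.006,0,-0.114,0,0],[0.006,0.003,0.006,0,-0.114,0,0],[0.006,0.003,0.005,0,-0.114,0,0],[0,0,0,0,0,0,0],[0.007,0,-0.006,0,-0.116,0,0]]

```text
time: 17.4
ee_pos: [0.469, 0.2776, 0.1482]
tool_rot: [3.14, 0.117, -3.027]
force: [0.4, 0.1, -3.9]
opening: 0.152
gripper_force: 97.9
```

Call:
servo_tool:
  series:
    - [[0.007,0,-0.006,0,-0.116,0,0],[0.007,0,-0.006,0,-0.116,0,0],[0,0,0,0,0,0,0],[0,0,0,0,0,0,0],[0.006,0,-0.008,0,-0.11,0,0]]

```text
time: 17.9
ee_pos: [0.4478, 0.2746, 0.1646]
tool_rot: [3.139, 0.462, -3.03]
force: [0.9, -0.1, -1.7]
opening: 0.154
gripper_force: 98.1
```

Call:
servo_tool:
  series:
    - [[0.006,0,-0.008,0,-0.11,0,0],[0.006,0,-0.008,0,-0.11,0,0],[0.006,0,-0.008,0,-0.11,0,0],[0,0,0,0,0,0,0],[0,0,0,0,0,0,0]]

```text
time: 18.4
ee_pos: [0.4263, 0.2677, 0.173]
tool_rot: [-3.127, 0.719, -3.033]
force: [-0.3, 0.1, -2.1]
opening: 0.155
gripper_force: 98.3
```

```bash
python3 -c "
from m3 import *
d=tray([.3905,.258]); goto(*scoop([d[0]+.01,d[1]+.008,.077],NOSE,45,0))
s=eyes.snapshot('scene'); cv2.imwrite('pics/s10.png',cv2.resize(s['pixels'][110:300,220:400,::-1],(568,600)))"
```

```text
t 18.4 p [0.4263 0.2677 0.173 ] rpy [-3.1269  0.7194 -3.0326] F [-0.3  0.1 -2.1] op 0.155 gf 98.3
target [0.4139 0.2688 0.173 ] world d [-0.0123  0.0011  0.    ] shift now [ 0.0091  0.0023 -0.008 ] shift in target axes [ 0.0086  0.0025 -0.0086] turn [-0.019 -0.066 -0.004] rows 0.5
```

View pics/s10.png

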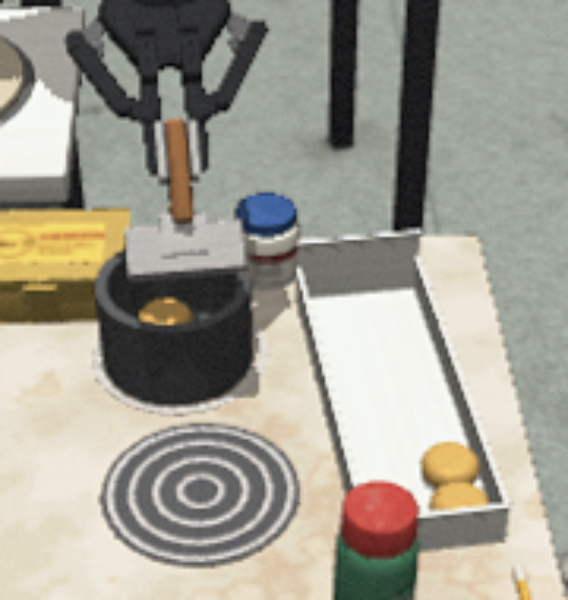

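The pour worked: brass is visible in the pot at (165,312) and the scoop is empty. I lift, level and turn the scoop around for the far-end pair.

Call:
servo_tool:
  series:
    - [[-0.025,0,-0.03,0,0,0,0],[0,0,-0.02,0,0.144,0,0],[0,0,-0.02,0,0.144,0,0],[0,0.01,-0.02,0,0.144,0,0],[0,0.03,0,0,0.144,0,0]]

```text
time: 18.95
ee_pos: [0.392, 0.3035, 0.2598]
tool_rot: [-3.131, 0.186, -3.045]
force: [0.3, -0.5, -3.3]
opening: 0.147
gripper_force: 98.2
```

Call:
servo_tool:
  series:
    - [[0,0.04,0,0,0.144,0,0],[0,0.04,0,0,0,0,0],[0,0.04,0,0,0,0,0],[0,0,0,0,0,0.149,0],[0,0,0,0,0,0.149,0]]

```text
time: 19.45
ee_pos: [0.3807, 0.4242, 0.2534]
tool_rot: [-3.142, 0.042, 2.936]
force: [-1.1, -0.1, -2.9]
opening: 0.151
gripper_force: 98.3
```

Call:
servo_tool:
  series:
    - [[0,0,0,0,0,0.149,0],[0,0,0,0,0,0.149,0],[0,0,0,0,0,0.149,0],[0,0,0,0,0,0.149,0],[0,0,0,0,0,0.149,0]]

```text
time: 19.95
ee_pos: [0.381, 0.4232, 0.2539]
tool_rot: [3.112, 0.031, 2.188]
force: [-0.0, -0.8, -1.6]
opening: 0.148
gripper_force: 98.2
```

Call:
servo_tool:
  series:
    - [[0,0,0,0,0,0.149,0],[0,0,0,0,0,0.149,0],[0,0,0,0,0,0.149,0],[0,0,0,0,0,0.149,0],[0,0,0,0,0,0.149,0]]

```text
time: 20.45
ee_pos: [0.381, 0.4232, 0.2539]
tool_rot: [3.099, 0.003, 1.443]
force: [-0.3, 0.4, -1.5]
opening: 0.153
gripper_force: 98.2
```

Call:
servo_tool:
  series:
    - [[0,0,0,0,0,0.149,0],[0,0,0,0,0,0.149,0],[0,0,0,0,0,0.149,0],[0,0,0,0,0,0.149,0],[0,0,0,0,0,0.149,0]]

```text
time: 20.95
ee_pos: [0.381, 0.4232, 0.2539]
tool_rot: [3.109, -0.026, 0.699]
force: [-0.1, 0.1, -0.5]
opening: 0.148
gripper_force: 98.2
```

```bash
python3 -c "
from m3 import *
goto(*scoop([.025,.003,.06],NOSE,0,0,180)); btn()
print(telemetry.sense()['joint_pos'])
for n in('top','scene'):
  s=eyes.snapshot(n); print(n,pot(s))
  for b in brass(s,.025):
    if .3<b[2][0]<.48 and .18<b[2][1]<.33 and b[1]<1500: print(b)"
```

```text
t 20.95 p [0.381  0.4232 0.2539] rpy [ 3.1086 -0.0264  0.6989] F [-0.1  0.1 -0.5] op 0.148 gf 98.2
target [0.407  0.4038 0.1185] world d [ 0.026  -0.0193 -0.1354] shift now [0.0039 0.027  0.1365] shift in target axes [0.0236 0.0222 0.1354] turn [ 0.024 -0.035  0.583] rows 3.9
top [271. 241.] 550 [0.0901 0.0233]
scene [363. 260.] 298 [0.0906 0.0213]
[ 0.64456496  0.39083166  1.21612239 -0.0326721   1.5064709   1.51466796]
top [(array([0.3936, 0.259 ]), np.float64(0.0492), np.int32(708))]
(array([354., 316.]), np.int32(331), array([0.4045, 0.2811, 0.025 ]))
(array([370., 335.]), np.int32(337), array([0.3706, 0.2498, 0.025 ]))
scene [(array([0.3989, 0.2562]), np.float64(0.0504), np.int32(554))]
(array([272., 208.]), np.int32(115), array([0.372 , 0.2486, 0.025 ]))
```

Two buttons are confirmed in the pot. I finish the turn and go down to the tray middle.

Call:
servo_tool:
  series:
    - [[0,0,0,0.006,-0.009,0.146,0],[0,0,0,0.006,-0.009,0.146,0],[0,0,0,0.006,-0.009,0.146,0],[0,0,0,0.006,-0.008,0.146,0],[0.012,0.011,0.04,0,0,0,0]]

```text
time: 21.65
ee_pos: [0.3952, 0.4146, 0.2179]
tool_rot: [-3.139, -0.011, 0.119]
force: [-0.2, 1.0, -2.5]
opening: 0.152
gripper_force: 98.6
```

Call:
servo_tool:
  series:
    - [[0.012,0.011,0.045,0,0,0,0],[0,0,0.04,0,0,0,0],[0,0,0,0,0,0,0],[0,0,0,0,0,0,0],[0,0,0,0,0,0,0]]

```text
time: 22.15
ee_pos: [0.4084, 0.4033, 0.1313]
tool_rot: [3.139, -0.007, 0.118]
force: [0.4, 0.7, -1.1]
opening: 0.156
gripper_force: 98.2
```

```bash
python3 -c "
from m3 import *
goto(*scoop([.025,.003,.0035],NOSE,0,0,180))
s=eyes.snapshot('scene'); cv2.imwrite('pics/s11.png',cv2.resize(s['pixels'][130:300,250:420,::-1],(600,600)))"
```

```text
t 22.15 p [0.4084 0.4033 0.1313] rpy [ 3.1389 -0.0067  0.1182] F [ 0.4  0.7 -1.1] op 0.156 gf 98.2
target [0.407  0.4038 0.062 ] world d [-0.0014  0.0005 -0.0693] shift now [-0.0018 -0.0009  0.0693] shift in target axes [-0.0013 -0.0007  0.0693] turn [ 0.003 -0.007  0.003] rows 0.1
```

View pics/s11.png

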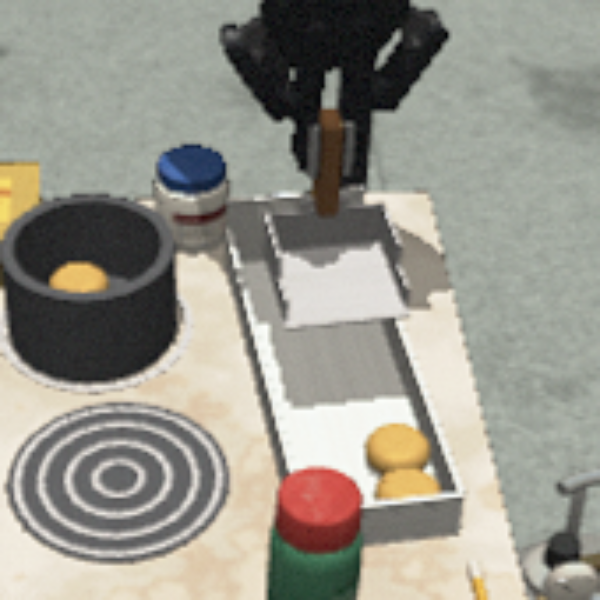

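The scoop is level over the tray with its nose towards the two remaining buttons, at (397,447) and (407,485). I lower it and push.

Call:
servo_tool:
  series:
    - [[-0.001,-0.001,0.03,0,-0.007,0,0],[-0.001,0,0.025,0,-0.02,0,0],[0,0,0.012,0,0,0,0],[0,0,0.005,0,0,0,0],[0,0,0.003,0,0,0,0]]

```text
time: 22.7
ee_pos: [0.4069, 0.4041, 0.0584]
tool_rot: [3.14, 0.016, 0.117]
force: [-11.1, -7.5, 42.1]
opening: 0.153
gripper_force: 104.7
```

```bash
python3 -c "
from m3 import *
goto(*scoop([.025,.003,.0005],NOSE,0,0,180));btn()"
```

```text
t 22.7 p [0.4069 0.4041 0.0584] rpy [3.1401 0.0158 0.1173] F [-11.1  -7.5  42.1] op 0.153 gf 104.7
target [0.407  0.4038 0.059 ] world d [ 0.0001 -0.0003  0.0006] shift now [ 0.      0.0003 -0.0006] shift in target axes [ 0.0001  0.0003 -0.0006] turn [0.002 0.016 0.002] rows 0.1
top [271. 241.] 550 [0.0901 0.0233]
scene [363. 260.] 297 [0.0906 0.0213]
```

Call:
servo_tool:
  series:
    - [[0,0,-0.002,0,0,0,0],[0.01,0,0,0,0,0,0],[0.01,0,0,0,0,0,0],[0.01,0,0,0,0,0,0],[0.01,0,0,0,0,0,0]]

```text
time: 23.3
ee_pos: [0.4468, 0.4088, 0.0587]
tool_rot: [3.14, 0.017, 0.117]
force: [-6.0, -0.4, 16.8]
opening: 0.152
gripper_force: 101.0
```

Call:
servo_tool:
  series:
    - [[0.008,0,0,0,0,0,0],[0.008,0,0,0,0,0,0],[0.008,0,0,0,0,0,0],[0.008,0,0,0,0,0,0],[0,0,0,0,0,0,0]]

```text
time: 23.8
ee_pos: [0.4796, 0.4127, 0.0585]
tool_rot: [3.141, 0.014, 0.117]
force: [1.2, 0.9, 14.8]
opening: 0.151
gripper_force: 100.9
```

```bash
python3 -c "
from m3 import *
goto(*scoop([.124,.003,.0005],NOSE,0,0,180));btn()"
```

```text
t 23.8 p [0.4796 0.4127 0.0585] rpy [3.1405 0.0144 0.1168] F [ 1.2  0.9 14.8] op 0.151 gf 100.9
target [0.5053 0.4152 0.059 ] world d [0.0257 0.0025 0.0005] shift now [ 0.0258  0.0005 -0.0009] shift in target axes [ 0.0258  0.0004 -0.0005] turn [0.001 0.014 0.002] rows 0.1
scene [360. 260.] 296 [0.0907 0.0156]
```

Call:
servo_tool:
  series:
    - [[0.008,0,0,0,0,0,0],[0.008,0,0,0,0,0,0],[0.006,0,0,0,0,0,0],[0.004,0,0,0,0,0,0],[0,0,0,0,0,0,0]]

```text
time: 24.4
ee_pos: [0.5049, 0.4157, 0.0585]
tool_rot: [3.141, 0.015, 0.117]
force: [-2.7, -0.2, 19.2]
opening: 0.151
gripper_force: 101.5
```

```bash
python3 -c "
from m3 import *
goto(*scoop([.124,.003,.0005],NOSE,0,0,180));btn()
s=eyes.snapshot('scene'); cv2.imwrite('pics/s12.png',cv2.resize(s['pixels'][150:300,260:420,::-1],(640,600)))"
```

```text
t 24.4 p [0.5049 0.4157 0.0585] rpy [3.1405 0.0146 0.1172] F [-2.7 -0.2 19.2] op 0.151 gf 101.5
target [0.5053 0.4152 0.059 ] world d [ 0.0004 -0.0005  0.0005] shift now [ 0.0003  0.0006 -0.0005] shift in target axes [ 0.0003  0.0006 -0.0005] turn [0.001 0.015 0.002] rows 0.1
scene [359. 261.] 297 [0.0917 0.0134]
```

Call:
servo_tool:
  series:
    - [[0.002,0,0,0,0,0,0],[-0.004,0,-0.002,0,0.1,0,0],[-0.004,0,-0.002,0,0.1,0,0],[-0.004,0,-0.004,0,0.1,0,0],[-0.002,0,-0.006,0,0.06,0,0]]

```text
time: 25.05
ee_pos: [0.487, 0.4124, 0.0662]
tool_rot: [3.136, -0.338, 0.119]
force: [0.7, -0.3, -4.2]
opening: 0.151
gripper_force: 98.1
```

Call:
servo_tool:
  series:
    - [[0.003,0,-0.015,0,0,0,0],[0.005,0,-0.02,0,0,0,0],[0.005,0,-0.03,0,0,0,0],[0.005,0,-0.03,0,0,0,0],[0,0,0,0,0,0,0]]

```text
time: 25.55
ee_pos: [0.4749, 0.4124, 0.1664]
tool_rot: [3.14, -0.344, 0.118]
force: [0.0, -0.0, -3.2]
opening: 0.149
gripper_force: 98.1
```

```bash
python3 -c "
from m3 import *
s=st(); print(s['joint_pos'])
for i in range(4): print(telemetry.sense()['force'].round(1)); eyes.snapshot('top')
for n in('top','scene'):
  s=eyes.snapshot(n); print(n,pot(s))
  for b in brass(s,.1):
    if .3<b[2][0]<.65 and .18<b[2][1]<.5: print(b)"
```

```text
t 25.55 p [0.4749 0.4124 0.1664] rpy [ 3.1402 -0.3436  0.1175] F [ 0.  -0.  -3.2] op 0.149 gf 98.1
[ 0.59136012  0.46670827  1.40029524 -0.18824967  0.97529052  2.12715795]
[ 0.  -0.  -3.2]
[-0.3  0.5 -4.4]
[-0.4 -0.3 -3.9]
[ 0.4  0.3 -4. ]
top [(array([0.3935, 0.259 ]), np.float64(0.049), np.int32(657))]
(array([270., 244.]), np.int32(706), array([0.5289, 0.4332, 0.1   ]))
(array([354., 316.]), np.int32(333), array([0.4037, 0.2835, 0.1   ]))
(array([370., 335.]), np.int32(339), array([0.3721, 0.2541, 0.1   ]))
scene [(array([0.3991, 0.2561]), np.float64(0.0503), np.int32(550))]
(array([272., 208.]), np.int32(115), array([0.4655, 0.254 , 0.1   ]))
(array([362., 212.]), np.int32(305), array([0.4862, 0.4368, 0.1   ]))
```

Both are aboard (about 1.8 N more than the empty scoop). I move over the pot with the nose towards +x.

```bash
python3 -c "
from m3 import *
d=tray([.3955,.257])
for x,z,p in((-.02,.12,-19),(-.01,.085,0),(-.01,.077,20),(-.01,.077,45)): goto(*scoop([d[0]+x,d[1]-.008,z],NOSE,p,0,180))"
```

```text
t 25.85 p [0.4735 0.4108 0.1595] rpy [ 3.1347 -0.3333  0.1185] F [ 0.4  0.1 -3.9] op 0.151 gf 98.1
target [0.2872 0.2364 0.1507] world d [-0.1863 -0.1744 -0.0088] shift now [-0.1972  0.1515 -0.0579] shift in target axes [-0.1968  0.1519 -0.0584] turn [ 0.006 -0.002  0.003] rows 0.0
t 25.85 p [0.4735 0.4108 0.1595] rpy [ 3.1347 -0.3333  0.1185] F [ 0.4  0.1 -3.9] op 0.151 gf 98.1
target [0.311  0.2392 0.1435] world d [-0.1625 -0.1716 -0.016 ] shift now [-0.1769  0.1515 -0.0432] shift in target axes [-0.1811  0.1519  0.016 ] turn [ 0.006 -0.333  0.002] rows 2.2
t 25.85 p [0.4735 0.4108 0.1595] rpy [ 3.1347 -0.3333  0.1185] F [ 0.4  0.1 -3.9] op 0.151 gf 98.1
target [0.3344 0.2419 0.1581] world d [-0.1391 -0.1689 -0.0014] shift now [-0.1499  0.1516 -0.0494] shift in target axes [-0.1476  0.1519  0.0552] turn [ 0.007 -0.682  0.001] rows 4.6
t 25.85 p [0.4735 0.4108 0.1595] rpy [ 3.1347 -0.3333  0.1185] F [ 0.4  0.1 -3.9] op 0.151 gf 98.1
target [0.3721 0.2462 0.173 ] world d [-0.1014 -0.1646  0.0134] shift now [-0.1092  0.1518 -0.051 ] shift in target axes [-0.0941  0.1519  0.0751] turn [ 0.007 -1.119 -0.   ] rows 7.5
```

Call:
servo_tool:
  series:
    - [[-0.012,0.01,-0.006,0,0,0,0],[-0.024,0.018,-0.008,0,0,0,0],[-0.028,0.022,-0.008,0,0,0,0],[-0.028,0.022,-0.008,0,0,0,0],[-0.028,0.022,-0.008,0,0,0,0]]

```text
time: 26.35
ee_pos: [0.3585, 0.3021, 0.1571]
tool_rot: [3.135, -0.335, 0.118]
force: [-0.3, -0.8, -3.7]
opening: 0.146
gripper_force: 98.2
```

Call:
servo_tool:
  series:
    - [[-0.028,0.022,-0.008,0,0,0,0],[-0.024,0.018,-0.007,0,0,0,0],[-0.016,0.012,-0.004,0,0,0,0],[-0.009,0.006,-0.001,0,0,0,0],[0,0,0,0,0,0,0]]

```text
time: 26.85
ee_pos: [0.2872, 0.2358, 0.1514]
tool_rot: [3.136, -0.335, 0.118]
force: [-0.5, 0.5, -3.5]
opening: 0.152
gripper_force: 98.3
```

```bash
python3 -c "
from m3 import *
print(pot(eyes.snapshot('top')),pot(eyes.snapshot('scene')))
d=tray([.3955,.257])
for x,z,p in((-.02,.12,-19),(-.01,.085,0),): goto(*scoop([d[0]+x,d[1]-.008,z],NOSE,p,0,180))"
```

```text
[(array([0.3935, 0.2589]), np.float64(0.0495), np.int32(486))] [(array([0.3989, 0.2562]), np.float64(0.0504), np.int32(563))]
t 26.95 p [0.2887 0.2368 0.152 ] rpy [ 3.1365 -0.3369  0.1179] F [ 0.5 -0.6 -3.7] op 0.15 gf 98.3
target [0.2872 0.2364 0.1507] world d [-0.0015 -0.0004 -0.0013] shift now [-0.0019  0.0002  0.0007] shift in target axes [-0.0019  0.0002  0.0007] turn [ 0.004 -0.005  0.003] rows 0.0
t 26.95 p [0.2887 0.2368 0.152 ] rpy [ 3.1365 -0.3369  0.1179] F [ 0.5 -0.6 -3.7] op 0.15 gf 98.3
target [0.311  0.2392 0.1435] world d [ 0.0222  0.0023 -0.0085] shift now [0.0183 0.0002 0.0154] shift in target axes [0.0224 0.0002 0.0085] turn [ 0.005 -0.337  0.002] rows 2.3
```

Pour with the same sequence as before, then lift and level.

Call:
servo_tool:
  series:
    - [[0.007,0,0.005,0,-0.112,0,0],[0.007,0,0.005,0,-0.112,0,0],[0.007,0,0.004,0,-0.112,0,0],[0,0,0,0,0,0,0],[0.007,0,-0.006,0,-0.116,0,0]]

```text
time: 27.45
ee_pos: [0.3165, 0.2398, 0.1482]
tool_rot: [3.135, 0.119, 0.117]
force: [-0.5, -0.1, -2.9]
opening: 0.151
gripper_force: 98.2
```

Call:
servo_tool:
  series:
    - [[0.007,0,-0.006,0,-0.116,0,0],[0.007,0,-0.006,0,-0.116,0,0],[0,0,0,0,0,0,0],[0,0,0,0,0,0,0],[0.006,0,-0.008,0,-0.11,0,0]]

```text
time: 27.95
ee_pos: [0.3395, 0.2429, 0.1645]
tool_rot: [3.135, 0.458, 0.116]
force: [-0.0, 0.4, -0.7]
opening: 0.155
gripper_force: 98.4
```

Call:
servo_tool:
  series:
    - [[0.006,0,-0.008,0,-0.11,0,0],[0.006,0,-0.008,0,-0.11,0,0],[0.006,0,-0.008,0,-0.11,0,0],[0,0,0,0,0,0,0],[0,0,0,0,0,0,0]]

```text
time: 28.45
ee_pos: [0.3694, 0.2463, 0.1739]
tool_rot: [3.134, 0.785, 0.111]
force: [0.3, -0.0, -2.2]
opening: 0.15
gripper_force: 98.7
```

Call:
servo_tool:
  series:
    - [[-0.025,0,-0.03,0,0,0,0],[0,0,-0.02,0,0.144,0,0],[-0.01,0,-0.02,0,0.144,0,0],[-0.01,0,-0.02,0,0.144,0,0],[0,0,0,0,0.144,0,0]]

```text
time: 28.95
ee_pos: [0.3923, 0.2496, 0.2754]
tool_rot: [3.138, 0.196, 0.116]
force: [0.1, -0.5, -1.4]
opening: 0.153
gripper_force: 98.5
```

```bash
python3 -c "
from m3 import *
for n in('top','scene'):
  s=eyes.snapshot(n); print(n,pot(s))
  for b in brass(s,.025):
    if .28<b[2][0]<.65 and .18<b[2][1]<.5 and b[1]<1800: print(b)
goto(*scoop([0,0,.1],[0,0,-.0015],0,0,180))
print(telemetry.sense()['joint_pos'])"
```

```text
top [(array([0.3717, 0.2946]), np.float64(0.014), np.int32(115)), (array([0.3632, 0.2295]), np.float64(0.014), np.int32(127))]
(array([374., 337.]), np.int32(52), array([0.3671, 0.2426, 0.025 ]))
scene [(array([0.3989, 0.2562]), np.float64(0.0503), np.int32(562))]
(array([273., 208.]), np.int32(92), array([0.3713, 0.25  , 0.025 ]))
t 29.05 p [0.3895 0.2494 0.2745] rpy [3.1375 0.2029 0.1177] F [-1.   0.2 -1.1] op 0.148 gf 98.4
target [0.4198 0.4023 0.1585] world d [ 0.0302  0.1528 -0.116 ] shift now [ 0.0704 -0.1487  0.1034] shift in target axes [ 0.0476 -0.1484  0.116 ] turn [0.004 0.203 0.003] rows 1.4
[0.29462376 0.28437165 1.33205679 0.03179102 1.72559013 1.74900813]
```

Call:
servo_tool:
  series:
    - [[0,0,0,0.002,0.101,0,0],[0,0,0,0.002,0.101,0,0],[0.012,-0.037,0.01,0,0,0,0],[0.012,-0.037,0.01,0,0,0,0],[0.012,-0.037,0.02,0,0,0,0]]

```text
time: 29.55
ee_pos: [0.4146, 0.3648, 0.2312]
tool_rot: [3.141, 0.01, 0.116]
force: [1.4, 0.2, -1.6]
opening: 0.156
gripper_force: 98.7
```

Call:
servo_tool:
  series:
    - [[0.012,-0.037,0.03,0,0,0,0],[0,0,0.03,0,0,0,0],[0,0,0,0,0,0,0],[0,0,0,0,0,0,0],[0,0,0,0,0,0,0]]

```text
time: 30.05
ee_pos: [0.4225, 0.4013, 0.1728]
tool_rot: [3.141, 0.008, 0.115]
force: [-0.0, -0.3, -0.9]
opening: 0.148
gripper_force: 98.7
```

```bash
python3 -c "
from m3 import *
goto(*scoop([0,0,.005],[0,0,-.0015],0,0,180))
goto(*scoop([0,0,.0],[0,0,-.0015],0,0,180))
for n in('top','scene'):
  s=eyes.snapshot(n); print(n,pot(s)); P=cloud(s)
  for c,a,k in [(x[0],x[1],None) for x in brass(s,.04)]:
    w=P[int(c[1]),int(c[0])]
    if .28<w[0]<.65 and .18<w[1]<.5 and a<1800: print(c,a,w)
  if n=='top': cv2.imwrite('pics/t13.png',np.hstack([cv2.resize(s['pixels'][280:370,320:410,::-1],(400,400)),cv2.resize(s['pixels'][200:380,230:410,::-1],(400,400))]))"
```

```text
t 30.05 p [0.4225 0.4013 0.1728] rpy [3.1414 0.008  0.1152] F [-0.  -0.3 -0.9] op 0.148 gf 98.7
target [0.4198 0.4023 0.0635] world d [-0.0027  0.001  -0.1093] shift now [-0.0017 -0.0013  0.1093] shift in target axes [-0.0026 -0.0013  0.1093] turn [0.    0.008 0.   ] rows 0.1
t 30.05 p [0.4225 0.4013 0.1728] rpy [3.1414 0.008  0.1152] F [-0.  -0.3 -0.9] op 0.148 gf 98.7
target [0.4198 0.4023 0.0585] world d [-0.0027  0.001  -0.1143] shift now [-0.0017 -0.0013  0.1143] shift in target axes [-0.0026 -0.0013  0.1143] turn [0.    0.008 0.   ] rows 0.1
top [(array([0.3938, 0.2585]), np.float64(0.049), np.int32(556))]
[368. 321.] 1193 [0.39639267 0.25288396 0.00170582]
scene [(array([0.3989, 0.2562]), np.float64(0.0503), np.int32(550))]
[271. 208.] 135 [0.37050571 0.2462993  0.02484697]
```

View pics/t13.png

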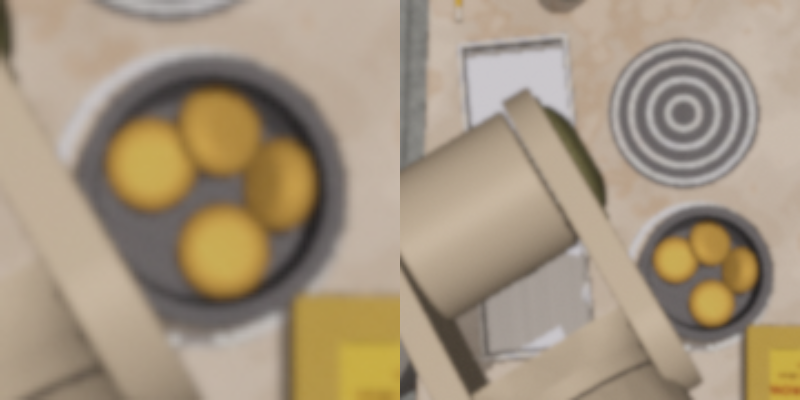

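All four buttons lie in the pot (left crop, (150,165), (220,130), (282,185), (222,250)) and the tray is empty. I set the scoop down in the tray.

Call:
servo_tool:
  series:
    - [[-0.002,-0.001,0.04,0,0.008,0,0],[0,0,0.04,0,0,0,0],[0,0,0.02,0,0,0,0],[0,0,0.009,0,0,0,0],[0,0,0.004,0,0,0,0]]

```text
time: 30.65
ee_pos: [0.4198, 0.4021, 0.0584]
tool_rot: [3.141, 0.001, 0.116]
force: [-0.7, -2.4, 12.0]
opening: 0.152
gripper_force: 100.7
```

```bash
python3 -c "
from m3 import *
goto(*scoop([0,0,.0],[0,0,-.0015],0,0,180))"
```

```text
t 30.65 p [0.4198 0.4021 0.0584] rpy [3.1408e+00 1.3000e-03 1.1560e-01] F [-0.7 -2.4 12. ] op 0.152 gf 100.7
target [0.4198 0.4023 0.0585] world d [-0.      0.0002  0.0001] shift now [ 0.     -0.0002 -0.0001] shift in target axes [ 0.     -0.0002 -0.0001] turn [0.001 0.001 0.001] rows 0.0
```

Call:
servo_tool:
  series:
    - [[0,0,0,0,0,0,0.04],[0,0,0,0,0,0,0.04],[0,0,-0.03,0,0,0,0.04],[0,0,-0.045,0,0,0,0.04],[0,0,-0.045,0,0,0.1,0.04]]
  grip_force: 60

```text
time: 31.15
ee_pos: [0.4195, 0.4022, 0.1806]
tool_rot: [3.141, 0.001, 0.015]
force: [0.6, 0.4, 0.2]
opening: 0.471
gripper_force: 0.0
```

```bash
python3 -c "
from m3 import *
goto([.394,.3085,.11],Ro.from_euler('xyz',[np.pi,0,0]))
for n in('top','scene'):
  s=eyes.snapshot(n); print(n,pot(s)); P=cloud(s); hv=hsv(s)
  m=(hv[...,0]<16)&(hv[...,1]>120)&(P[...,0]>.35)&(P[...,0]<.63)&(P[...,1]>.35)&(P[...,1]<.5)&(P[...,2]>.02)
  q=P[m]; print('wood',len(q),q.max(0),q[q[:,2]>.085].mean(0))"
```

```text
t 31.15 p [0.4195 0.4022 0.1806] rpy [3.1408e+00 9.0000e-04 1.4600e-02] F [0.6 0.4 0.2] op 0.471 gf 0.0
target [0.394  0.3085 0.11  ] world d [-0.0255 -0.0937 -0.0706] shift now [-0.0268  0.0933  0.0707] shift in target axes [-0.0255  0.0937  0.0706] turn [0.001 0.001 0.015] rows 0.1
top [(array([0.3938, 0.2586]), np.float64(0.049), np.int32(631))]Traceback (most recent call last):
  File "<string>", line 7, in <module>
    q=P[m]; print('wood',len(q),q.max(0),q[q[:,2]>.085].mean(0))
                                ~~~~~^^^
    return umr_maximum(a, axis, None, out, keepdims, initial, where)
ValueError: zero-size array to reduction operation maximum which has no identity
```

Call:
servo_tool:
  series:
    - [[-0.009,0.031,0,0,0,0.015,0.04],[-0.009,0.031,0,0,0,0,0.04],[-0.008,0.031,0.02,0,0,0,0.04],[0,0,0.03,0,0,0,0.04],[0,0,0.02,0,0,0,0.04]]

```text
time: 31.7
ee_pos: [0.3939, 0.3083, 0.108]
tool_rot: [3.141, 0.0, 0.0]
force: [0.4, 0.1, -0.3]
opening: 0.467
gripper_force: 0.0
```

```bash
python3 -c "
from m3 import *
goto([.394,.3085,.052],Ro.from_euler('xyz',[np.pi,0,0]))
for n in('top','scene'):
  s=eyes.snapshot(n); print(n,pot(s))"
```

```text
t 31.7 p [0.3939 0.3083 0.108 ] rpy [3.1409e+00 4.0000e-04 1.0000e-04] F [ 0.4  0.1 -0.3] op 0.467 gf 0.0
target [0.394  0.3085 0.052 ] world d [ 0.0001  0.0002 -0.056 ] shift now [ 0.0001 -0.0002  0.056 ] shift in target axes [ 0.0001 -0.0002  0.056 ] turn [0.001 0.    0.   ] rows 0.0
top [(array([0.3574, 0.2515]), np.float64(0.0175), np.int32(135))]
scene [(array([0.3989, 0.2563]), np.float64(0.0503), np.int32(548))]
```

Call:
servo_tool:
  series:
    - [[0,0,0.03,0,0,0,0.04],[0,0,0.026,0,0,0,0.04],[0,0,0,0,0,0,0.0],[0,0,0,0,0,0,0.0],[0,0,0,0,0,0,0.0]]

```text
time: 32.3
ee_pos: [0.3948, 0.3093, 0.0538]
tool_rot: [3.141, -0.001, 0.002]
force: [0.2, -1.5, 0.3]
opening: 0.085
gripper_force: 59.8
```

Call:
servo_tool:
  series:
    - [[0,0,0,0,0,0,0.0],[0,0,0,0,0,0,0.0],[0,0,0,0,0,0,0.0],[0,0,0,0,0,0,0.0],[0,0,0,0,0,0,0.0]]

```text
time: 32.8
ee_pos: [0.3948, 0.3093, 0.0538]
tool_rot: [3.141, -0.001, 0.001]
force: [-0.4, -2.5, 7.4]
opening: 0.088
gripper_force: 60.7
```

```bash
python3 -c "
from m3 import *
st()
for n,c in(('top',(358,251)),('scene',None)):
  s=eyes.snapshot(n); print(n,pot(s))
  g=cv2.cvtColor(s['pixels'],cv2.COLOR_RGB2GRAY); hv=hsv(s); P=cloud(s)
  W=onz(s,np.stack(np.meshgrid(np.arange(640),np.arange(480)),-1).reshape(-1,2),0).reshape(480,640,3)
  # outermost edge of the plate: dark / bright ring vs worktop saturation
  c0=np.array([.532,.2745])
  for it in range(4):
    m=(np.hypot(W[...,0]-c0[0],W[...,1]-c0[1])<.064)&(hv[...,1]<28)&(abs(P[...,2])<.02)
    m=cv2.morphologyEx(m.astype(np.uint8),cv2.MORPH_OPEN,np.ones((3,3)))>0
    c0=W[m][:,:2].mean(0)
  print('plate',c0,m.sum(), cv2.minEnclosingCircle(W[m][:,:2].astype(np.float32)))"
```

```text
t 32.8 p [0.3948 0.3093 0.0538] rpy [ 3.1414e+00 -1.3000e-03  1.3000e-03] F [-0.4 -2.5  7.4] op 0.088 gf 60.7
top [(array([0.4062, 0.2296]), np.float64(0.0188), np.int32(64)), (array([0.3639, 0.259 ]), np.float64(0.0229), np.int32(128))]
plate [0.53387422 0.27439264] 3252 ((0.5334346294403076, 0.2742769420146942), 0.06398900598287582)
scene [(array([0.3985, 0.259 ]), np.float64(0.0504), np.int32(497))]
plate [0.5375033  0.27262642] 2052 ((0.5370337963104248, 0.27308377623558044), 0.06401660293340683)
```

Call:
servo_tool:
  series:
    - [[0.01,-0.001,-0.001,0,0,0,0],[0.016,-0.001,0,0,0,0,0],[0.016,-0.002,0,0,0,0,0],[0.016,-0.002,0,0,0,0,0],[0.016,-0.002,0,0,0,0,0]]

```text
time: 33.4
ee_pos: [0.4646, 0.3167, 0.054]
tool_rot: [3.139, 0.01, 0.0]
force: [-17.2, -4.4, 13.5]
opening: 0.085
gripper_force: 62.0
```

Call:
servo_tool:
  series:
    - [[0.016,-0.002,0,0,0,0,0],[0.016,-0.001,0,0,0,0,0],[0.016,-0.002,0,0,0,0,0],[0.014,-0.001,0,0,0,0,0],[0.003,0,0,0,0,0,0]]

```text
time: 33.9
ee_pos: [0.5321, 0.3235, 0.0539]
tool_rot: [3.141, 0.005, 0.0]
force: [-14.9, 0.2, 10.2]
opening: 0.086
gripper_force: 61.4
```

```bash
python3 -c "
from m3 import *
st()
for n in('top','scene'):
  s=eyes.snapshot(n); print(n,pot(s))"
```

```text
t 33.9 p [0.5321 0.3235 0.0539] rpy [3.1412e+00 4.8000e-03 1.0000e-04] F [-14.9   0.2  10.2] op 0.086 gf 61.4
top []
scene [(array([0.5347, 0.2734]), np.float64(0.0501), np.int32(608))]
```

Call:
servo_tool:
  series:
    - [[0.002,0,0,0,0,0,0],[0,0,0,0,0,0,0],[0,0,-0.002,0,0,0,0.035],[0,0,0,0,0,0,0.04],[0,0,0,0,0,0,0.04]]

```text
time: 34.5
ee_pos: [0.5353, 0.3232, 0.0553]
tool_rot: [3.141, 0.001, 0.001]
force: [0.0, 0.1, 0.5]
opening: 0.47
gripper_force: 0.0
```

Call:
servo_tool:
  series:
    - [[0,0,-0.03,0,0,0,0.04],[0,0,-0.045,0,0,0,0.04],[0,0,-0.045,0,0,0,0.04],[-0.04,0,-0.02,0,0,0,0.04],[-0.045,0,0,0,0,0,0.04]]

```text
time: 35.0
ee_pos: [0.4512, 0.3234, 0.198]
tool_rot: [-3.14, -0.005, -0.001]
force: [0.4, 1.0, 0.7]
opening: 0.467
gripper_force: 0.0
```

Call:
servo_tool:
  series:
    - [[-0.045,0,0,0,0,0,0.04],[-0.045,0.02,0,0,0,0,0.04],[-0.03,0.04,0,0,0,0,0.04],[0,0.045,0,0,0,0,0.04],[0,0.045,0,0,0,0,0.04]]

```text
time: 35.5
ee_pos: [0.3294, 0.1721, 0.1959]
tool_rot: [3.14, 0.0, 0.003]
force: [1.6, -0.6, -0.1]
opening: 0.472
gripper_force: 0.0
```

```bash
python3 -c "
from m3 import *
st()
for n in('top','scene'):
  s=eyes.snapshot(n); print(n,pot(s)); P=cloud(s); hv=hsv(s)
  m=(hv[...,0]<16)&(hv[...,1]>120)&(P[...,0]>.35)&(P[...,0]<.63)&(P[...,1]>.35)&(P[...,1]<.5)&(P[...,2]>.02)
  q=P[m]
  if len(q): print('wood',len(q),q.max(0),q[q[:,2]>.085].mean(0),tray(q[q[:,2]>.085].mean(0)))
  for b in brass(s,.025):
    if .28<b[2][0]<.65 and .18<b[2][1]<.5 and b[1]<1800: print(b)"
```

```text
t 35.5 p [0.3294 0.1721 0.1959] rpy [3.1404e+00 1.0000e-04 3.2000e-03] F [ 1.6 -0.6 -0.1] op 0.472 gf 0.0
top [(array([0.5295, 0.2751]), np.float64(0.0499), np.int32(752))]
wood 72 [0.42920411 0.40611346 0.10017397] [0.41995922 0.40107382 0.09575791] [-0.03843509 -0.00122397]
(array([359., 249.]), np.int32(1097), array([0.5322, 0.2714, 0.025 ]))
(array([399., 352.]), np.int32(334), array([0.3399, 0.1958, 0.025 ]))
scene [(array([0.535 , 0.2727]), np.float64(0.05), np.int32(674))]
wood 155 [0.43760043 0.40713263 0.10045458] [0.42832368 0.40053779 0.09435245] [-0.03018739 -0.00271625]
(array([277., 250.]), np.int32(249), array([0.5116, 0.2616, 0.025 ]))
```

```bash
python3 -c "
from h import *
print(order.finish_job())"
```

```text
the job is handed in; nothing more can be done
None
```

The job is handed in, though no verdict came back: the pot, with all four buttons in it, stands within about 4 mm of the heating plate's centre, the scoop stands flat in the emptied tray, and the arm is clear of everything.

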